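Hang a hook-on parts basket in the ultrasonic bath

TASK

Pick up the blue hook-on basket by its upright tab and hook its bent lip over the near wall of the steel bath, on the bare stretch of rim clear of the orange spring bar, so that the basket hangs inside. Then, keeping it seated on the rim, slide it along under the spring bar until it pushes in the little sprung pin of the red end stop and sits right up against the end of its brass screw; feel for that end and do not ram it, then let go. Leave the bottles, the beaker and the vial alone.

Things in the scene. Friction and masses are not known exactly. Their poses are not given: they have to be found in the camera images.
- bath: steel ultrasonic bath, an open tank 150 mm (x) by 280 mm (y) by 110 mm high, fixed to the worktop; origin at the centre of its underside. Walls 4 mm thick, rim top at z = 110 mm, inner floor at 22 mm. The near wall, facing the robot, spans x = -75 to -71 mm; its rim is bare from y = -135 to +10 mm, with the spring bar and stop beyond that, towards +y.
- rim_entry (a point): point on the rim top in the middle of the near wall's thickness, on the bare stretch (bath frame -73, -35, 110 mm); a good place for the middle of the hook to come down (20 mm either way along y also serves). Axes as the bath's: the rim runs along y; slide towards +y.
- rim_stop: red end stop block, 24 x 14 x 16 mm, fixed on the near wall's rim, 98 to 106 mm towards +y from the bath's middle. Origin on the rim top, mid-wall, at the block's face that looks to -y; axes as the bath's. From that face an adjustable brass screw (11 mm thick, axis 7.5 mm above the rim) sticks out 4 to 34 mm towards -y; how far varies and is not measured: its end must be found by feel.
- clip (a joint): orange spring bar outside the near wall, 12 mm tall, its middle 10 mm below the rim top, y = 14 to 112 mm in the bath's frame, the first 30 mm flared outwards as a lead-in. Value: how far it is pushed off the wall (m): 0 at rest (2 mm gap), 0.002 with the lip flat on the wall, at most 0.008. It presses with 4 N plus 0.8 N per mm; sliding the lip under it drags with some 3 to 12 N.
- holder: blue hook-on basket, about 0.12 kg, 46 x 60 mm, 60 mm deep, 124 mm tall with its tab; origin at the centre of its underside, z up. On its -x side a hook 44 mm wide (y): back plate face at x = -23 mm, bend at z 72 to 84 mm, 4 mm thick lip at x = -35 to -31 mm hanging to z = 46 mm. The 8 mm slot takes the bath's wall, lip outside, basket inside: hung, its axes match the bath's.
- holder_grip (a point): centre of the basket's upright grip tab: a plate 8 mm thick (x), 30 mm wide (y), 40 mm tall (20 mm above and below this point); grasp it from above across its 8 mm thickness. Axes as the basket's.
- holder_seat (a point): middle of the slot's closed end: underside of the bend, 32 mm straight below the tab's centre; it rests on the rim top when hung. The bend, 12 mm tall, reaches 22 mm either side along y; its +y end meets the stop: first a light sprung pin (4 mm proud of the screw, 0.3 N rising to 1.9 N), then the rigid brass screw end, which is home. Keep the push on it under 20 N.
- wash_bottle: small white wash bottle with a red cap and spout, 202 mm tall, behind on the right; origin at its underside; leave alone
- beaker_250: glass beaker, 73 mm wide, 90 mm tall, left of the bath; origin at its underside; leave alone
- amber_bottle: brown bottle with an orange cap, 60 mm wide, 122 mm tall, left of the bath; origin at its underside; leave alone
- vial_1: vial with a yellow cap, 27 mm wide, 56 mm tall, behind on the right; origin at its underside; leave alone
Mind the look-alikes: they are no part of the job. Leave any green look-alike of the holder alone.

How it is judged:
On the way:
1. the basket's lip is hooked over the near wall and seated on the rim, on the bare stretch before the spring bar (z of holder_seat in the frame of rim_stop between -0.002 and 0.002 m and x of holder_seat in the frame of rim_stop between -0.0045 and 0.0045 m and angle between holder_seat's own z axis and vertical below 0.08 rad and angle between the y axis of holder and the y axis of bath, either way round below 0.08 rad and y of holder_seat in the frame of bath between -0.12 and -0.008 m), for 0.2 s.
At the end, for the whole second after the job is handed in: The basket hangs on the near wall, released and still: bend seated on the rim within 2 mm, upright and square within 0.08 rad, lip under the pushed-back spring bar, bend up against the screw end with the pin pushed in (stop bears on it with over 1.2 N: gap under about 1.8 mm) (z of holder_seat in the frame of rim_stop between -0.002 and 0.002 m and x of holder_seat in the frame of rim_stop between -0.0045 and 0.0045 m and angle between holder_seat's own z axis and vertical below 0.08 rad and angle between the y axis of holder and the y axis of bath, either way round below 0.08 rad and contact force between holder and rim_stop above 1.2 N and value of joint clip above 0.001 m and linear speed of holder below 0.01 m/s and contact force between holder and the fingers below 0.1 N); the robot touches nothing.
It fails at once if the basket pushes on the stop with more than 20 N (contact force between holder and rim_stop above 20 N).
It fails at once if the robot itself pushes on the bath or the stop with more than 20 N (contact force between any of the arm, the fingers and bath above 20 N or contact force between the fingers and rim_stop above 20 N).
It fails at once if the basket is lifted off the rim once it is under the spring bar (value of joint clip above 0.001 m and z of holder_seat in the frame of rim_stop above 0.006 m).
It fails at once if a bottle, the beaker or the vial is moved by more than 15 mm (distance of any of wash_bottle, beaker_250, amber_bottle, vial_1 from where it was at the start of the episode above 0.015 m).
It also fails if it takes over 72 s, if anything falls off the work surface, if the arm or the gripper's body presses on something with over 40 N, if the wrist force passes 120 N, or if a joint passes its speed limit or range.

ROBOT

A 6-joint arm with a two-finger parallel gripper is mounted at the origin on a cart in front of the work surface, level with it; the furniture and walls round the work are solid. World frame = base frame: x ahead of the robot, y to its left, z up, the work surface at z = 0. Lengths are in m, angles in rad, forces in N, time in s.
With the tool pointing down it reaches from about 0.35 to 0.775 m from the base axis. Payload 5.5 kg.
Tool frame: the origin (TCP) lies on the centre line of the jaws, within the pads' length; the fingertips stand 11 mm ahead of it and the grasp point (between the pads) lies 8 mm behind it; z points along the fingers, y is the direction in which the jaws open and shut (so a half turn about z gives the same grasp; the last joint's range is limited). The gripper opens to 85 mm and grips with 20 to 120 N. Pads are 22 mm wide; open, the fingers measure 114 mm over their backs; the gripper's body (76 mm by 85 mm) begins 54 mm behind the grasp point. The pads swing forward as they close: fully open they stand 13 mm farther back than shut.
Start: joints at [-1.451, 0.313, 0.046, 1.304, 0, 1.431], TCP at [0.148, -0.556, 0.242] pointing down, gripper open.
Joint ranges: [-2.76, 2.76], [-0.86, 1.69], [-1.03, 1.26], [-2.2, 2.34], [-1.47, 1.5], [-3.14, 3.14]. Speed limits (rad/s): [2.57, 2.57, 3.14, 3.14, 3.14, 3.14].

INTERFACE

Orientations are given as a unit quaternion [w, x, y, z].
In Python, from workcell import env, imaging, order gives the robot as it stands. The module is installed in compiled form; this text tells all that it offers.
- The arm moves only by the tool move_arm, never from a script. Its argument "deltas" is one flat list of numbers, 7 for each row, row after row: the gripper's target within -1 to 1 (shut at 1, half-way at 0, fully open at -1), then the shift along the tool's x, y, z in m, then the turn, a rotation vector about the tool's x, y, z in degrees. In form: [jaw, tx, ty, tz, ax, ay, az, jaw, tx, ty, tz, ax, ay, az, ...]. A call has 1 to 10 rows; each row shifts and turns the commanded pose from where the row before left it, along the tool's axes as they then stand; what a row does not reach is not made up. A row lasts 1/8 s, in which the tool goes at most 62.5 mm and 10.7 degrees, less where a joint would pass 70% of its speed; a pose out of reach is approached as far as the arm can. A call is refused whole if a number of a shift passes 0.0625 or a number of a turn 10.7, either way. A call with a gripper value outside its range is refused whole. The fingers move at their own pace and stop on an object; "squeeze" is the grip in N (left out, the last holds). Time passes only in rows, so rows that do not move let the fingers close. It gives the time, the measured TCP pose, the force and the opening at its end, in the units of the state.
- env.get_state(): the state, without advancing time (a new reading comes with each control period).
- imaging.read_camera(name): name is "scene" or "top"; returns a dict with "img" (384x512x3 uint8, red, green, blue), "z_map" (384x512 float32, m along the optical axis (not along the pixel's ray), 0 where there is no reading), "fx", "fy", "cx", "cy" (pixels), "dist" ([k1, k2, p1, p2, k3] as OpenCV has them; the pictures are not rectified), "rvec" (rotation vector, rad) and "tvec" (3), from world to camera coordinates, as OpenCV has them. Camera axes: x right, y down, z forward; pixel columns grow to the right and rows downward; lengths in m; the calibration is good to about 2 mm. A picture is of the moment at which its call begins.
- order.hand_in(): hands the job in, once; it reports no verdict.
Trained networks look in a picture, given as the dict that the camera call returned (one of the last four; its "shot" number tells which), for a name from the list of things; names that differ only in an ending like _2 or _b are one class to them, and where a whole thing is asked for, a point or a joint stands for the part that bears it (a point fixed in the world has none). Each returns a list of dicts, best first, with "confidence" (0 to 1); they miss things now and then, are a little off and sometimes report something else, mostly with a low value. They report only what shows in the picture. A call takes as long as a camera call. They do not tell look-alikes from the thing itself.
- imaging.recognise(picture, thing): "centre" ([column, row] in pixels, amid what is visible of it).
- imaging.cut_out(picture, thing): "mask" (384x512 bool, what is visible of it) and "centre" ([column, row] in pixels, amid what is visible of it).
The state is a dict: "clock": time; "joint_pos": joint angles; "qvel": joint speeds; "tau": joint torques, N m; "tcp_pos": TCP position; "orientation": TCP orientation; "wrist_force": force on the tool from outside, world axes, zero at the start; "ft_torque": the same for the moment, N m; "finger_gap": finger opening in m.
Only numpy, scipy, OpenCV 4.12 (cv2) and the standard library are available. Lean on these libraries where they do the work, as an engineer would, in place of code of your own. Each camera call takes 0.05 s, during which the arm holds its last target.

## Working session

There is one attempt and no reset: what is moved stays moved. The work goes in short steps, Python scripts to look and compute and a tool call to move; the robot and the scene stay as the last step left them, time stands still between calls to the robot, and variables do not carry over. Pictures are saved under pics/ and viewed, and the job is handed in when it is done.

Besides the shell and the picture viewer there is one more tool, called after "Call:" in YAML: its name, and indented under it one key for each argument. move_arm: Moves the arm, as the interface text tells. Its arguments: {"type":"object","properties":{"deltas":{"type":"array"},"squeeze":{"type":"number"}},"required":["deltas"]}

```bash
mkdir -p pics; cat > h.py <<'E'
import numpy as np, cv2
from workcell import env, imaging, order
from scipy.spatial.transform import Rotation as R
def cam(n):
    p=imaging.read_camera(n); return p
def save(p,f): cv2.imwrite(f,cv2.cvtColor(p["img"],cv2.COLOR_RGB2BGR))
def K(p): return np.array([[p["fx"],0,p["cx"]],[0,p["fy"],p["cy"]],[0,0,1.]])
def cloud(p,uv=None):
    z=p["z_map"]
    if uv is None:
        v,u=np.mgrid[0:384,0:512]; uv=np.stack([u.ravel(),v.ravel()],1)
    uv=np.asarray(uv,float)
    n=cv2.undistortPoints(uv.reshape(-1,1,2).copy(),K(p),np.array(p["dist"],float)).reshape(-1,2)
    d=z[uv[:,1].astype(int),uv[:,0].astype(int)]
    c=np.c_[n*d[:,None],d]
    Rm=cv2.Rodrigues(np.array(p["rvec"],float))[0]
    w=(c-np.array(p["tvec"]).ravel())@Rm
    w[d<=0]=np.nan
    return w
def proj(p,X):
    return cv2.projectPoints(np.asarray(X,float).reshape(-1,1,3),np.array(p["rvec"],float),np.array(p["tvec"],float),K(p),np.array(p["dist"],float))[0].reshape(-1,2)
E
python3 - <<'E'
from h import *
import pickle
for n in ["scene","top"]:
    p=cam(n); save(p,f"pics/{n}0.png"); pickle.dump(p,open(n+"0.pkl","wb"))
    Rm=cv2.Rodrigues(np.array(p["rvec"],float))[0]; print(n,-Rm.T@np.array(p["tvec"]).ravel(), Rm[2])
    for t in ["bath","rim_stop","clip","holder","holder_grip","wash_bottle","beaker_250","amber_bottle","vial_1"]:
        print(t,[(np.round(r["centre"]),round(r["confidence"],2)) for r in imaging.recognise(p,t)])
s=env.get_state(); print(s)
E
```

```text
scene [-0.08170979 -1.10808215  1.12733417] [ 0.3757912   0.68443934 -0.62475897]
bath []
rim_stop []
clip []
holder [(array([294., 267.]), 0.65)]
holder_grip [(array([297., 267.]), 0.84)]
wash_bottle [(array([349., 229.]), 0.64)]
beaker_250 [(array([251., 136.]), 0.56)]
amber_bottle [(array([274., 194.]), 0.74)]
vial_1 [(array([337., 209.]), 0.42), (array([299., 269.]), 0.36)]
top [0.42668149 0.0543728  1.19001177] [ 0.11642064 -0.02593382 -0.99286136]
bath [(array([240., 189.]), 0.71)]
rim_stop []
clip [(array([226., 218.]), 0.4)]
holder [(array([312., 250.]), 0.88), (array([268., 258.]), 0.87), (array([376., 217.]), 0.62)]
holder_grip [(array([268., 262.]), 0.89), (array([310., 252.]), 0.81), (array([373., 220.]), 0.6)]
wash_bottle [(array([361., 144.]), 0.72)]
beaker_250 [(array([139., 154.]), 0.63)]
amber_bottle [(array([138., 188.]), 0.86)]
vial_1 []
{'clock': 1.0, 'joint_pos': array([-1.45058563e+00,  3.13175701e-01,  4.60841197e-02,  1.30363608e+00,
       -4.82807196e-06,  1.43120937e+00]), 'qvel': array([ 0.00148884, -0.00191874, -0.00130452, -0.00096693, -0.00027118,
        0.00107019]), 'tau': array([-7.64103679e-04, -4.80471468e+01,  2.98820651e+01,  6.50275933e-05,
       -2.19100807e-04, -1.33617618e-06]), 'tcp_pos': array([ 0.14770743, -0.5557214 ,  0.24233051]), 'orientation': array([ 3.43062860e-05,  9.91575003e-01,  1.29533825e-01, -2.74652347e-06]), 'wrist_force': array([ 0.25802914, -0.04871948, -0.41973538]), 'ft_torque': array([-0.06670678,  0.0080775 , -0.04413315]), 'finger_gap': 0.08541454081120543}
```

View pics/scene0.png

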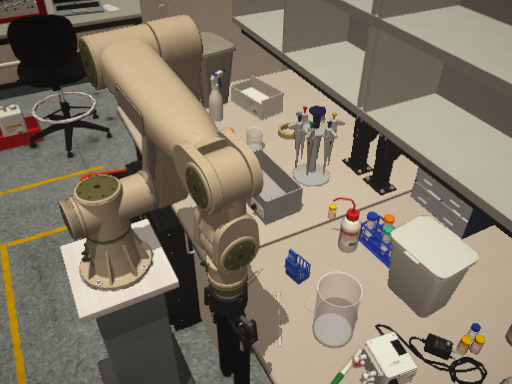

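View pics/top0.png

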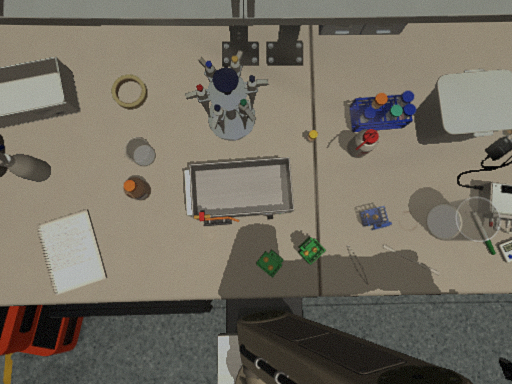

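The top view shows the bath at (240,189), with the red stop at (202,215) and the orange bar to its right. The blue basket is at (375,217). The green look-alikes are at (268,262) and (312,250).

```bash
python3 - <<'E'
from h import *
import pickle
t=pickle.load(open("top0.pkl","rb")); s=pickle.load(open("scene0.pkl","rb"))
def crop(p,u0,u1,v0,v1,k,f):
    cv2.imwrite(f,cv2.resize(cv2.cvtColor(p["img"][v0:v1,u0:u1],cv2.COLOR_RGB2BGR),None,fx=k,fy=k,interpolation=cv2.INTER_CUBIC))
crop(t,345,405,195,240,10,"pics/th.png")
crop(t,175,305,145,235,6,"pics/tb.png")
crop(s,275,320,240,290,10,"pics/sh.png")
np.set_printoptions(precision=4,suppress=True)
W=cloud(t).reshape(384,512,3)
# bath
reg=W[145:235,175:305].reshape(-1,3); m=(reg[:,2]>0.1)&(reg[:,2]<.125); q=reg[m]
print("rim pts",m.sum(),np.nanmin(q,0),np.nanmax(q,0),np.median(q[:,2]))
r=cv2.minAreaRect(q[:,:2].astype(np.float32)*1000); print(r)
# wash
hsv=cv2.cvtColor(t["img"],cv2.COLOR_RGB2HSV)
for n,lo,hi in [("blue",(105,90,40),(130,255,255))]:
    mk=cv2.inRange(hsv,lo,hi)>0; sub=np.zeros_like(mk); sub[195:240,345:405]=True
    pts=W[mk&sub]; print(n,len(pts),np.nanmin(pts,0),np.nanmax(pts,0),np.nanmedian(pts,0))
    vv,uu=np.where(mk&sub); 
    for h in (0.1,.07,.05,.02):
        a=pts[np.abs(pts[:,2]-h)<.015]; print(h,len(a),a.mean(0) if len(a) else 0)
    zz=W[200:236,355:398,2]; print((zz[::2,::2]*1000).astype(int))
E
```

```text
rim pts 722 [ 0.465  -0.0626  0.1001] [0.6509 0.2236 0.1246] 0.10811318636157678
((557.3502197265625, 79.38004302978516), (172.99671936035156, 279.7941589355469), 3.4269163608551025)
blue 98 [ 0.4483 -0.3327 -0.0018] [ 0.5073 -0.2765  0.1284] [ 0.4607 -0.3053  0.0777]
0.1 3 [ 0.4563 -0.3119  0.0854]
0.07 30 [ 0.4588 -0.2964  0.0751]
0.05 10 [ 0.4687 -0.281   0.0585]
0.02 4 [ 0.4997 -0.3055  0.0056]
[[                   2                   -1                    3
                     0                    2                    1
                    -3                   -3                   -1
                    -1                    4                    1
                     0                   -4                   -3
                    -2                    0                    0
                    -4                   -1                   -2
                     1]
 [                  -1                    0                    2
                     0 -9223372036854775808                   -2
                    -3                   -1                    0
                     1  
[... 7285 characters left out ...]
    0
                     2                   -2                    1
                    -2                    0                    1
                    -2]
 [                  -1                   -1                   -1
                     3                   -3                    0
                     1                   -2                    0
                    -2                    0                    1
                     1                   -2                   -1
                    -1                    0                   -1
                    -2                    0                    4
                    -1]]<stdin>:23: RuntimeWarning: invalid value encountered in cast
```

View pics/th.png

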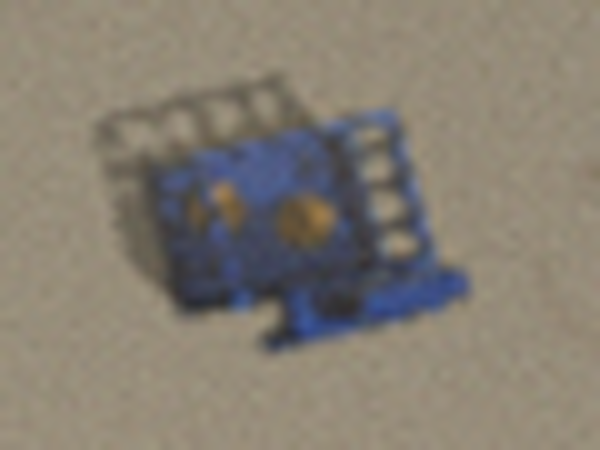

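View pics/tb.png

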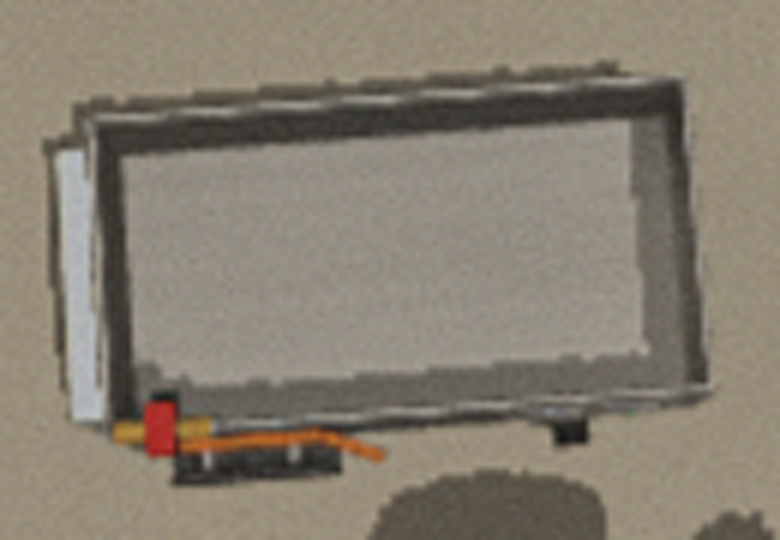

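View pics/sh.png

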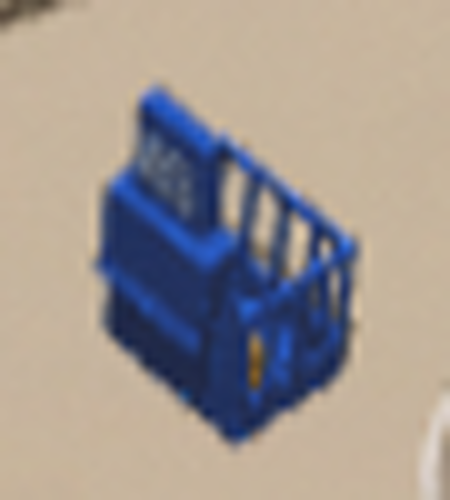

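The bath is yawed about 4° and the basket about 12°. The basket's hook faces the robot. Next I fit the poses by matching silhouettes in both views.

```bash
cat >> h.py <<'E'
from scipy.optimize import minimize
HB=[(-23,23,-30,30,0,60),(-35,-23,-22,22,72,84),(-35,-31,-22,22,46,84),(-27,-23,-22,22,46,84),(-31,-23,-15,15,84,124)]
def corners(b): return np.array([[x,y,z] for x in b[:2] for y in b[2:4] for z in b[4:]])/1000.
def pose(x,y,z,yaw): return R.from_euler('z',yaw).as_matrix(),np.array([x,y,z])
def sil(p,boxes,x,y,z,yaw,k=4):
    M=np.zeros((384*k//1,512*k),np.uint8) if False else None
    Rm,t=pose(x,y,z,yaw); polys=[]
    for b in boxes:
        q=proj(p,corners(b)@Rm.T+t); polys.append(cv2.convexHull(q.astype(np.float32)).reshape(-1,2))
    return polys
def render(polys,roi,k=6):
    u0,u1,v0,v1=roi; m=np.zeros(((v1-v0)*k,(u1-u0)*k),np.uint8)
    for q in polys: cv2.fillConvexPoly(m,np.round(((q+.5-[u0,v0])*k-.5)*16).astype(np.int32),255,shift=4)
    return cv2.resize(m,(u1-u0,v1-v0),interpolation=cv2.INTER_AREA)/255.
def bluemask(p,roi):
    u0,u1,v0,v1=roi; i=p["img"][v0:v1,u0:u1].astype(int); 
    m=((i[...,2]-i[...,0])>18).astype(np.uint8)
    m=cv2.morphologyEx(cv2.copyMakeBorder(m,9,9,9,9,cv2.BORDER_CONSTANT),cv2.MORPH_CLOSE,np.ones((7,7),np.uint8))[9:-9,9:-9]
    return m.astype(float)
def fit(views,x0,z=0.,boxes=HB,fitz=False):
    ms=[(p,roi,bluemask(p,roi)) for p,roi in views]
    def c(v):
        zz=v[3] if fitz else z
        return sum(np.abs(render(sil(p,boxes,v[0],v[1],zz,v[2]),roi)-m).sum() for p,roi,m in ms)
    n=4 if fitz else 3
    x0=np.array(x0[:n],float); best=None
    for dy in (-.1,0,.1):
        s=x0.copy(); s[2]+=dy
        sim=np.vstack([s]+[s+np.eye(n)[i]*[.008,.008,.1,.01][i] for i in range(n)])
        r=minimize(c,s,method="Nelder-Mead",options=dict(initial_simplex=sim,xatol=1e-5,fatol=1e-3,maxiter=600))
        if best is None or r.fun<best.fun: best=r
    return best
E
cat > a.py <<'E'
from h import *
import pickle
np.set_printoptions(precision=4,suppress=True)
t=pickle.load(open("top0.pkl","rb")); s=pickle.load(open("scene0.pkl","rb"))
vt=(t,(345,405,195,240)); vs=(s,(278,318,243,290))
for v in ([vt,vs],[vt],[vs]):
    r=fit(v,[.485,-.305,.2]); print(r.x[:2],np.degrees(r.x[2]),r.fun)
r=fit([vt,vs],[.485,-.305,.2,0],fitz=True); print("fitz",r.x,r.fun)
r=fit([vt,vs],[.485,-.305,.2])
Rm,tt=pose(r.x[0],r.x[1],0,r.x[2]); print("grip",Rm@[-.027,0,.104]+tt)
for (p,roi),n in ((vt,"t"),(vs,"s")):
    k=10; u0,u1,v0,v1=roi
    im=cv2.resize(cv2.cvtColor(p["img"][v0:v1,u0:u1],cv2.COLOR_RGB2BGR),None,fx=k,fy=k,interpolation=cv2.INTER_CUBIC)
    for q in sil(p,HB,r.x[0],r.x[1],0,r.x[2]): cv2.polylines(im,[np.round((q+.5-[u0,v0])*k).astype(int)],True,(0,255,255),1)
    cv2.imwrite(f"pics/fit_{n}.png",im)
E
python3 a.py; cd pics; python3 -c "
import cv2,numpy as np
a=cv2.imread('fit_t.png');b=cv2.imread('fit_s.png');b=cv2.resize(b,None,fx=450/b.shape[0],fy=450/b.shape[0]);c=np.hstack([cv2.resize(a,(420,315)),np.zeros((315,0,3),np.uint8)]);c=np.vstack([c,np.zeros((135,420,3),np.uint8)]);cv2.imwrite('fit.png',np.hstack([c,b])[:, :800])"
```

```text
[ 0.484 -0.306] 12.203381294478667 110.73725490196078
[ 0.4851 -0.3069] 11.395396388341648 69.69019607843137
[ 0.4831 -0.3059] 13.804425910566907 31.89411764705882
fitz [ 0.4843 -0.3059  0.2141 -0.0011] 108.58039215686274
grip [ 0.4576 -0.3118  0.104 ]
```

View pics/fit.png

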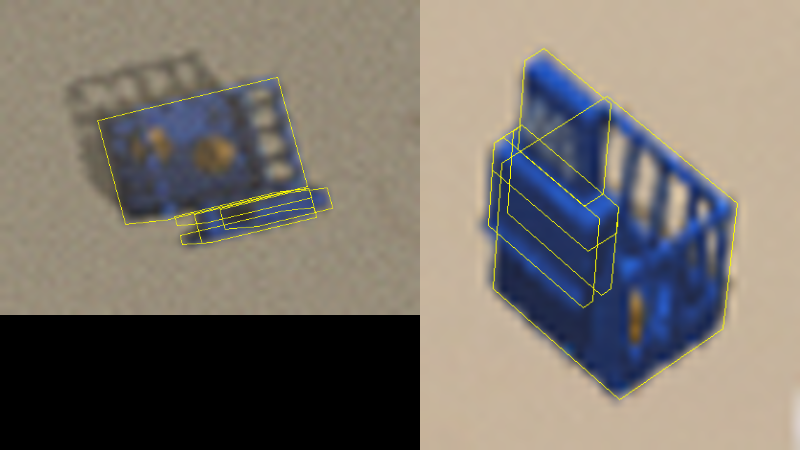

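```bash
python3 - <<'E'
from h import *
import pickle
np.set_printoptions(precision=4,suppress=True)
t=pickle.load(open("top0.pkl","rb")); s=pickle.load(open("scene0.pkl","rb"))
W=cloud(t)
for y0 in np.arange(-.65,.3,.05):
    r=[]
    for x0 in np.arange(.3,.75,.05):
        m=(abs(W[:,1]-y0-.025)<.025)&(abs(W[:,0]-x0-.025)<.025)
        r.append(np.nanmax(W[m,2]) if m.any() else np.nan)
    print(round(y0,2),np.round(r,2))
# red stop & orange
hsv=cv2.cvtColor(t["img"],cv2.COLOR_RGB2HSV)
W=W.reshape(384,512,3)
red=(cv2.inRange(hsv,(0,180,100),(6,255,255))>0); red[:, :190]=0; red[:,215:]=0; red[:200]=0; red[225:]=0
print(red.sum(),np.nanmean(W[red],0), np.argwhere(red).mean(0))
rim=[]
for u in range(215,292,4):
    col=W[200:228,u]; i=np.where((col[:,2]>.09)&(col[:,2]<.125))[0]
    rim.append((u,[(200+j,round(col[j,0],4),round(col[j,2],3)) for j in i], t["img"][205:220,u].mean(1).astype(int).tolist()))
for r in rim: print(r)
E
```

```text
-0.65 [0.01 0.02 0.02 0.08 0.08 0.08 0.01 0.22 0.22]
-0.6 [0.01 0.   0.19 0.19 0.19 0.03 0.01 0.22 0.22]
-0.55 [0.01 0.01 0.19  nan 0.19 0.01 0.01 0.22 0.22]
-0.5 [0.01 0.   0.19 0.19 0.19 0.01 0.01 0.22 0.22]
-0.45 [0.01 0.01 0.01 0.01 0.01 0.01 0.01 0.22 0.22]
-0.4 [0.01 0.01 0.   0.01 0.01 0.   0.01 0.01 0.01]
-0.35 [0.01 0.01 0.01 0.13 0.06 0.01 0.01 0.12 0.  ]
-0.3 [0.01 0.01 0.08 0.13 0.06 0.   0.   0.2  0.16]
-0.25 [0.01 0.01 0.01 0.01 0.   0.01 0.01 0.2  0.12]
-0.2 [0.   0.06 0.01 0.01 0.01 0.01 0.01 0.01 0.  ]
-0.15 [0.01 0.06 0.13 0.01 0.01 0.01 0.01 0.01 0.06]
-0.1 [0.01 0.12 0.13 0.05 0.12 0.11 0.11 0.11 0.01]
-0.05 [0.06 0.13 0.01 0.11 0.11 0.03 0.11 0.11 0.01]
0.0 [0.06 0.11 0.01 0.11 0.11 0.03 0.11 0.01 0.25]
0.05 [0.01 0.01 0.01 0.11 0.03 0.03 0.11 0.   0.28]
0.1 [0.01 0.01 0.01 0.11 0.03 0.03 0.11 0.   0.28]
0.15 [0.01 0.01 0.01 0.13 0.11 0.03 0.11 0.01 0.01]
0.2 [0.01 0.   0.01 0.12 0.11 0.11 0.11 0.   0.  ]
0.25 [0.   0.01 0.01 0.01 0.01 0.01 0.   0.01 0.01]
41 [0.4887 0.188  0.1252] [216.0244 201.1707]
(215, [(np.int64(215), np.float64(0.4917), np.float64(0.109)),
[... 4548 characters left out ...]
135, 140])
(283, [(np.int64(210), np.float64(0.5019), np.float64(0.108)), (np.int64(211), np.float64(0.5003), np.float64(0.09))], [103, 105, 103, 104, 92, 140, 98, 114, 112, 134, 140, 141, 137, 143, 141])
(287, [(np.int64(209), np.float64(0.5041), np.float64(0.113)), (np.int64(210), np.float64(0.5016), np.float64(0.11))], [108, 101, 104, 106, 113, 123, 88, 96, 131, 139, 140, 140, 138, 141, 141])
(291, [(np.int64(200), np.float64(0.5302), np.float64(0.096)), (np.int64(201), np.float64(0.5274), np.float64(0.097)), (np.int64(209), np.float64(0.5043), np.float64(0.108)), (np.int64(210), np.float64(0.502), np.float64(0.101))], [71, 62, 61, 62, 128, 96, 78, 118, 139, 142, 135, 138, 138, 138, 140])
```

Call:
move_arm:
  deltas: [-1,0,0,0,0,0,0]

```text
clock: 1.12
tcp_pos: [0.1477, -0.5557, 0.2423]
orientation: [0.0, 0.992, 0.13, -0.0]
wrist_force: [-0.2, 0.1, -0.4]
finger_gap: 0.0853
```

Call:
move_arm:
  deltas: [-1,0.0517,-0.0223,0,0,0,0,-1,0.0517,-0.0223,0,0,0,0,-1,0.0517,-0.0223,0,0,0,0,-1,0.0517,-0.0223,0,0,0,0,-1,0.0517,-0.0223,0,0,0,0,-1,0.0517,-0.0223,0,0,0,0,-1,0.0517,-0.0223,0,0,0,0,-1,0,0,0,0,0,0]

```text
clock: 2.12
tcp_pos: [0.4598, -0.3093, 0.2422]
orientation: [-0.0, 0.991, 0.133, 0.0]
wrist_force: [-0.6, 0.5, -0.1]
finger_gap: 0.0856
```

Call:
move_arm:
  deltas: [-1,0,0,0,0,0,-9.7,-1,0,0,0,0,0,-9.7,-1,0,0,0,0,0,-9.7,-1,0,0,0,0,0,-9.7,-1,0,0,0,0,0,-9.7,-1,0,0,0,0,0,-9.7,-1,0,0,0,0,0,-9.7,-1,0,0,0,0,0,-9.7,-1,0,0,0,0,0,-9.8,-1,0,0,0,0,0,0]

```text
clock: 3.38
tcp_pos: [0.4566, -0.3127, 0.2423]
orientation: [-0.0, 0.629, 0.778, -0.0]
wrist_force: [0.2, 0.4, 0.7]
finger_gap: 0.0857
```

```bash
python3 - <<'E'
from h import *
import pickle
for n in ["scene","top"]:
    p=cam(n); save(p,f"pics/{n}1.png"); pickle.dump(p,open(n+"1.pkl","wb"))
s=env.get_state(); print(s["clock"],s["joint_pos"],s["tcp_pos"],R.from_quat(np.roll(s["orientation"],-1)).as_matrix())
E
```

```text
3.475 [-7.44757546e-01  2.71192195e-01 -1.12932035e-02  1.28833292e+00
 -2.19202468e-04  6.15585862e-01] [ 0.45684459 -0.312423    0.24230089] [[-2.08902858e-01  9.77936383e-01 -1.64745777e-04]
 [ 9.77936391e-01  2.08902835e-01 -1.46261146e-04]
 [-1.08618236e-04 -1.91665262e-04 -9.99999976e-01]]
```

View pics/scene1.png

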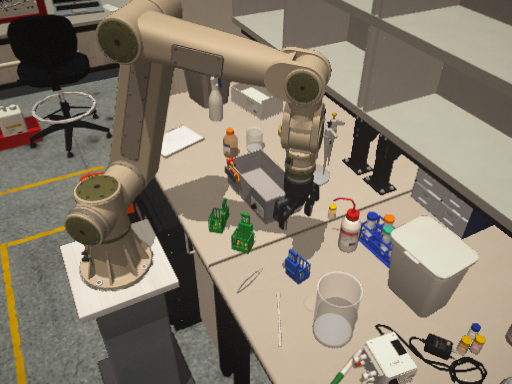

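View pics/top1.png

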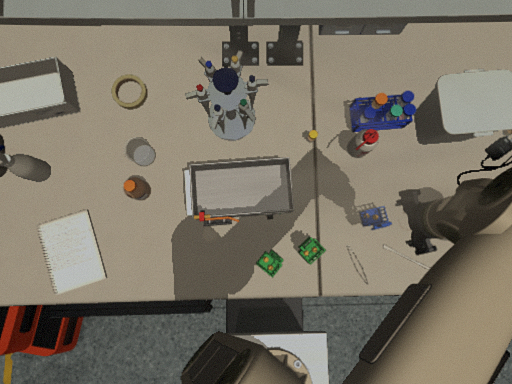

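```bash
python3 - <<'E'
from h import *
import pickle
for n in ["scene","top"]:
    p=pickle.load(open(n+"1.pkl","rb"))
    print(n,proj(p,[[.457,-.312,.242],[.457,-.312,.231],[.457,-.312,.104]]), p["rvec"],p["tvec"],p["fx"],p["dist"])
E
```

```text
scene [[295.12920487 221.45183444]
 [294.89664116 224.36519694]
 [292.37488753 255.88892718]] [ 2.19577744 -0.53834495  0.2810813 ] [-0.46685646  0.23897257  1.49343297] 471.45237935792284 [-0.03143951  0.          0.          0.          0.        ]
top [[403.10522898 222.57931078]
 [401.37145748 222.75478684]
 [383.89796153 224.5267051 ]] [ 2.15183967 -2.19334977  0.15425083] [0.03487935 0.56184006 1.13325226] 394.1625232682211 [0.03617698 0.         0.         0.         0.        ]
```

```bash
python3 - <<'E'
from h import *
import pickle
o=[]
for n,(u,v) in [("scene",(295,225)),("top",(405,222))]:
    p=pickle.load(open(n+"1.pkl","rb"))
    im=cv2.cvtColor(p["img"],cv2.COLOR_RGB2BGR)[v-40:v+50,u-45:u+45]
    im=cv2.resize(im,None,fx=4.4,fy=4.4,interpolation=cv2.INTER_CUBIC)
    Rm=np.array([[-.209,.978,0],[.978,.209,0],[0,0,-1]]);
    for d in ([0,0,0],[0,.0427,0],[0,-.0427,0]):
        q=(proj(p,[Rm@d+[.4568,-.3124,.242]])[0]-[u-45,v-40]+.5)*4.4
        cv2.circle(im,tuple(int(a) for a in q),4,(0,0,255),-1)
    o.append(im)
cv2.imwrite("pics/g1.png",np.hstack(o))
E
```

```text
(no output)
```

View pics/g1.png

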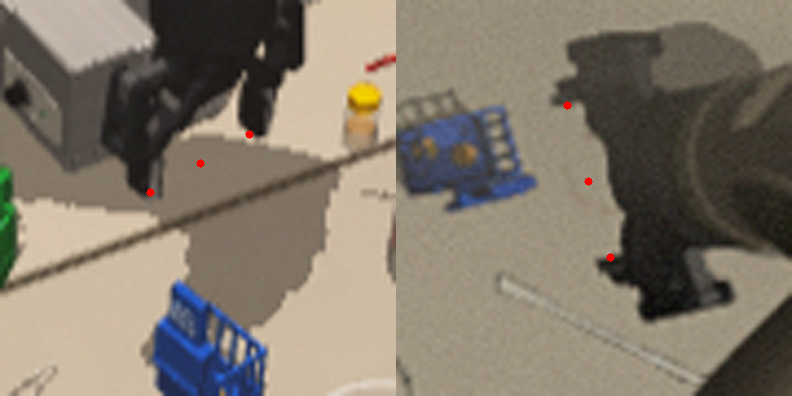

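Call:
move_arm:
  deltas: [-1,0,0,0.036,0,0,0,-1,0,0,0.036,0,0,0,-1,0,0,0.036,0,0,0,-1,0,0,0.033,0,0,0,-1,0,0,0,0,0,0,0,0,0,0,0,0,0,0.5,0,0,0,0,0,0]
  squeeze: 30

```text
clock: 4.35
tcp_pos: [0.4583, -0.3129, 0.1031]
orientation: [0.002, 0.628, 0.779, -0.0]
wrist_force: [0.1, -0.1, -0.1]
finger_gap: 0.0514
```

```bash
python3 - <<'E'
from h import *
import pickle
for n in ["scene"]:
    p=cam(n); 
    im=cv2.resize(cv2.cvtColor(p["img"],cv2.COLOR_RGB2BGR)[215:295,250:340],None,fx=7,fy=7,interpolation=cv2.INTER_CUBIC); cv2.imwrite("pics/s2.png",im)
print(env.get_state()["tcp_pos"],env.get_state()["wrist_force"],env.get_state()["finger_gap"])
E
```

```text
[ 0.45822114 -0.31278819  0.10298766] [-0.59104993 -0.25903363  0.24444422] 0.043723721218907316
```

View pics/s2.png

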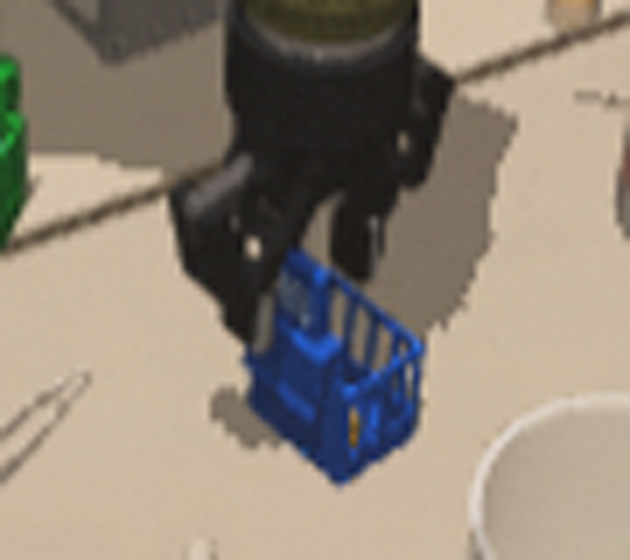

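The fingers straddle the tab, which sits between them, so I close the gripper.

Call:
move_arm:
  deltas: [0.6,0,0,0.002,0,0,0,0.8,0,0,0,0,0,0,1,0,0,0,0,0,0,1,0,0,0,0,0,0,1,0,0,0,0,0,0]
  squeeze: 40

```text
clock: 5.03
tcp_pos: [0.4575, -0.3121, 0.0996]
orientation: [0.0, 0.627, 0.779, -0.0]
wrist_force: [-0.6, -0.1, 3.1]
finger_gap: 0.0077
```

Call:
move_arm:
  deltas: [1,0,0,0,0,0,0,1,0,0,0,0,0,0,1,0,0,-0.01,0,0,0,1,0,0,-0.03,0,0,0,1,0,0,-0.04,0,0,0,1,0,0,-0.04,0,0,0,1,0,0,-0.04,0,0,0,1,0,0,0,0,0,0]
  squeeze: 90

```text
clock: 6.02
tcp_pos: [0.4585, -0.3129, 0.2627]
orientation: [0.003, 0.627, 0.779, -0.0]
wrist_force: [0.8, -0.4, -1.8]
finger_gap: 0.0069
```

```bash
python3 - <<'E'
from h import *
import pickle
np.set_printoptions(precision=4,suppress=True)
o=[]
s=env.get_state(); print(s["tcp_pos"],s["wrist_force"],s["finger_gap"],s["orientation"])
for n,(u,v) in [("scene",(298,230)),("top",(400,222))]:
    p=cam(n); pickle.dump(p,open(n+"2.pkl","wb"))
    im=cv2.cvtColor(p["img"],cv2.COLOR_RGB2BGR)[v-40:v+50,u-45:u+45]
    o.append(cv2.resize(im,None,fx=4.4,fy=4.4,interpolation=cv2.INTER_CUBIC))
cv2.imwrite("pics/g2.png",np.hstack(o))
E
```

```text
[ 0.4585 -0.3129  0.2627] [ 0.7864 -0.3553 -1.8007] 0.006930601028578479 [ 0.0029  0.6274  0.7787 -0.0002]
```

View pics/g2.png

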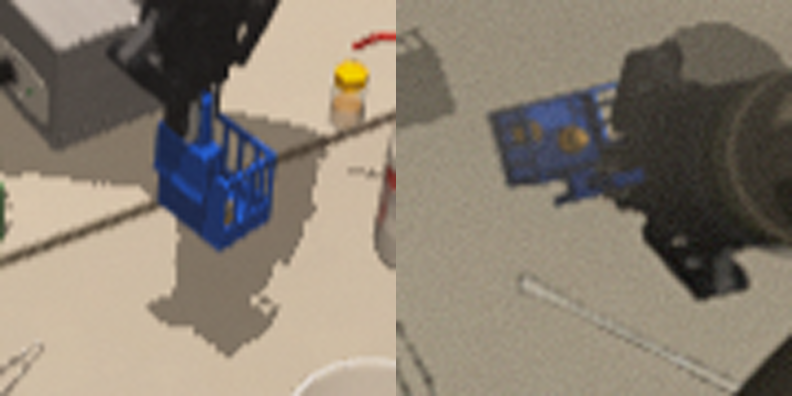

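```bash
python3 - <<'E'
from h import *
import pickle
p=pickle.load(open("scene1.pkl","rb"))
cv2.imwrite("pics/sb.png",cv2.resize(cv2.cvtColor(p["img"],cv2.COLOR_RGB2BGR)[140:225,215:315],None,fx=7,fy=7,interpolation=cv2.INTER_CUBIC))
p=pickle.load(open("top2.pkl","rb"))
cv2.imwrite("pics/tb2.png",cv2.resize(cv2.cvtColor(p["img"],cv2.COLOR_RGB2BGR)[195:230,190:300],None,fx=7,fy=7,interpolation=cv2.INTER_NEAREST))
E
```

```text
(no output)
```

View pics/sb.png

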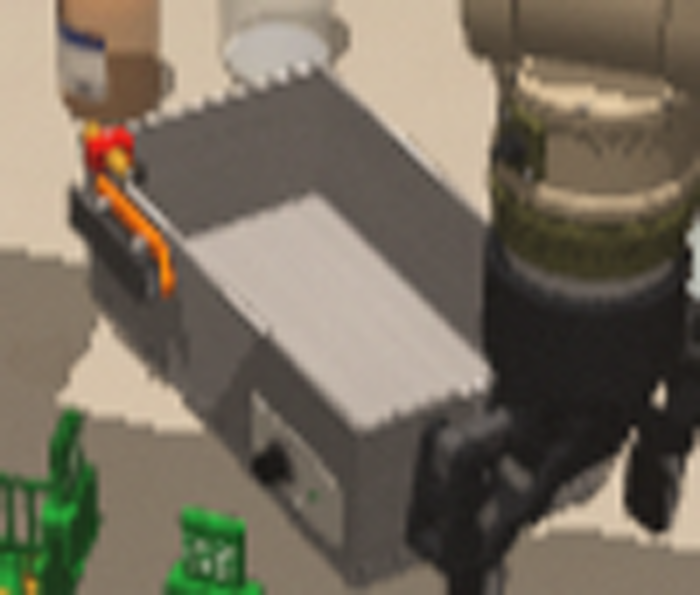

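View pics/tb2.png

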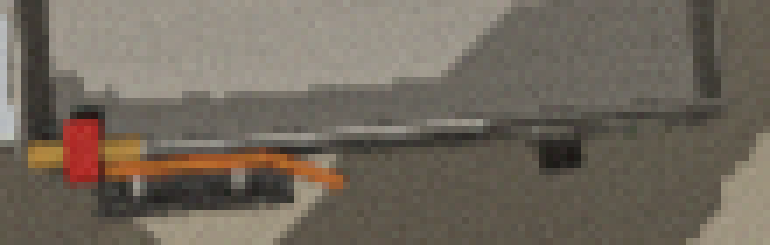

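```bash
cat > b.py <<'E'
from h import *
import pickle
np.set_printoptions(precision=4,suppress=True)
def ray(p,uv,z):
    n=cv2.undistortPoints(np.array(uv,float).reshape(-1,1,2),K(p),np.array(p["dist"],float)).reshape(-1,2)
    Rm=cv2.Rodrigues(np.array(p["rvec"],float))[0]; c=-Rm.T@np.array(p["tvec"]).ravel()
    d=np.c_[n,np.ones(len(n))]@Rm
    return c+d*((z-c[2])/d[:,2])[:,None]
def ridge(p,a,b,z=.110,w=3.0,n=80):
    """perp-profile ridge between pixel points a,b"""
    g=p["img"].astype(np.float32).mean(2); a=np.array(a,float);b=np.array(b,float)
    t=(b-a)/np.linalg.norm(b-a); nn=np.array([-t[1],t[0]]); out=[]
    s=np.arange(-w,w+.01,.1)
    for f in np.linspace(0,1,n):
        q=a+(b-a)*f; pts=(q+s[:,None]*nn).astype(np.float32)
        pr=cv2.remap(g,pts[None,:,0],pts[None,:,1],cv2.INTER_LINEAR)[0]
        i=pr.argmax(); bg=np.linspace(pr[0],pr[-1],len(pr)); base=np.median(pr)
        wt=np.clip(pr-base-5,0,None)*(abs(s-s[i])<1.3)
        if wt.sum()>20: out.append(q+nn*(wt@s)/wt.sum())
    return np.array(out)
def line(P):
    c=np.polyfit(P[:,1],P[:,0],1); r=P[:,0]-np.polyval(c,P[:,1]); k=abs(r)<2*r.std()+1e-4
    c=np.polyfit(P[k,1],P[k,0],1); r=P[k,0]-np.polyval(c,P[k,1]); return c,r.std(),k.sum()
if __name__=="__main__":
    for f in ("top0","top1"):
        p=pickle.load(open(f+".pkl","rb"))
        P=ray(p,ridge(p,(238,213.4),(289,209.3)),.11); c,s,n=line(P)
        print(f,"yaw",-np.degrees(np.arctan(c[0])),"x at y=.05",np.polyval(c,.05),"at .08",np.polyval(c,.08),s,n,P[:,1].min(),P[:,1].max())
    p=pickle.load(open("scene1.pkl","rb"))
    P=ray(p,ridge(p,(215+135/7,140+188/7),(215+265/7,140+330/7)),.11); c,s,n=line(P)
    print("scene","yaw",-np.degrees(np.arctan(c[0])),"x at .05",np.polyval(c,.05),np.polyval(c,.08),s,n,P[:,1].min(),P[:,1].max())
    # depth
    for f in ("top0","scene1"):
        p=pickle.load(open(f+".pkl","rb")); W=cloud(p)
        m=(W[:,2]>.107)&(W[:,2]<.113)&(abs(W[:,0]-.495)<.02)&(W[:,1]<.07)&(W[:,1]>-.05)
        c,s,n=line(W[m]); print("depth",f,-np.degrees(np.arctan(c[0])),np.polyval(c,.05),s,n)
E
python3 b.py
```

```text
top0 yaw 3.2643900653111126 x at y=.05 0.4973308570151391 at .08 0.49561977453787087 0.0007032451336356 77 -0.05065423507710197 0.08958866046398394
top1 yaw 6.896769867656649 x at y=.05 0.4987372287311888 at .08 0.4951085458775384 0.0014240341543679512 75 -0.04858993856782863 0.08962143660268426
scene yaw 9.357994032962914 x at .05 0.5040167824156285 0.49907290894099426 0.0014693682556763004 74 0.026979503084538115 0.15668968544451767
depth top0 3.129974211452827 0.4974483345737104 0.0011808318967800717 53
depth scene1 3.3061446673280757 0.49434244432370517 0.001703293901094217 29
```

```bash
cat > c.py <<'E'
from b import *
import sys
def bathwire(p,x,y,yaw,u0,v0,k,im,col=(0,255,255)):
    Rm,t=pose(x,y,0,yaw)
    def L(pts,closed=True):
        q=(proj(p,np.array(pts)/1000@Rm.T+t)+.5-[u0,v0])*k
        cv2.polylines(im,[np.round(q*8).astype(np.int32)],closed,col,1,cv2.LINE_AA,3)
    for z in (110,):
        L([(-75,-140,z),(75,-140,z),(75,140,z),(-75,140,z)]); L([(-71,-136,z),(71,-136,z),(71,136,z),(-71,136,z)])
    L([(-71,-136,22),(71,-136,22),(71,136,22),(-71,136,22)])
    L([(-75,-140,110),(-75,-140,0),(-75,140,0)],False)
    L([(-80,98,110),(-66,98,110),(-66,98,126),(-80,98,126)])
    L([(-85,14,100),(-77,44,100),(-77,112,100)],False)
if __name__=="__main__":
    x,y,yaw=map(float,sys.argv[1:4]); yaw=np.radians(yaw)
    o=[]
    for f,(u0,u1,v0,v1) in (("top0",(180,305,150,230)),("scene1",(220,290,145,225))):
        p=pickle.load(open(f+".pkl","rb")); k=6
        im=cv2.resize(cv2.cvtColor(p["img"],cv2.COLOR_RGB2BGR)[v0:v1,u0:u1],None,fx=k,fy=k,interpolation=cv2.INTER_CUBIC)
        bathwire(p,x,y,yaw,u0,v0,k,im); cv2.imwrite(f"pics/w_{f}.png",im)
E
python3 c.py .569 .080 3.3
```

```text
(no output)
```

View pics/w_top0.png

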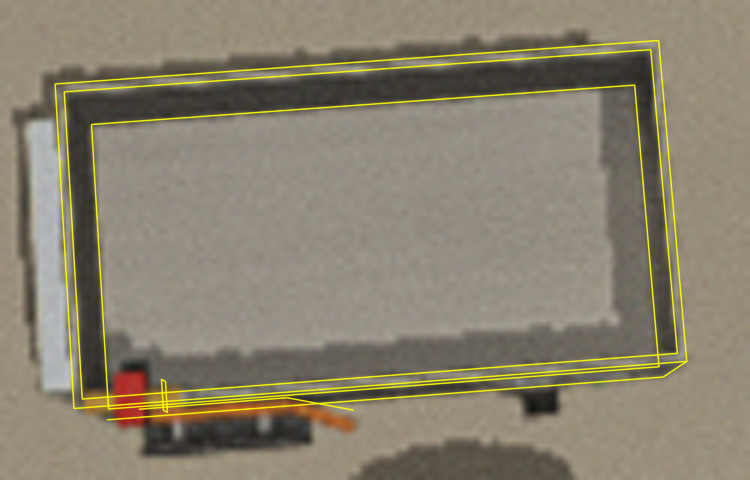

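View pics/w_scene1.png

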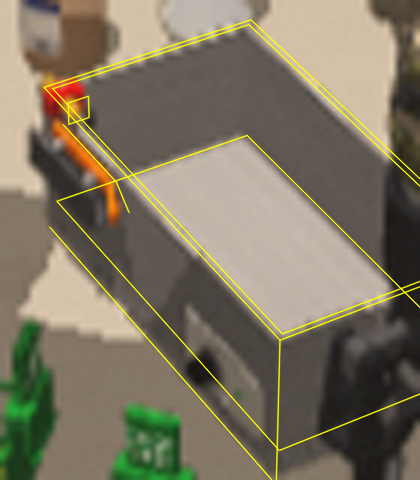

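Call:
move_arm:
  deltas: [1,0,0,0,0,0,9.0,1,0.05,0.0087,0,0,0,0,1,0.05,0.0087,0,0,0,0,1,0.05,0.0087,0,0,0,0,1,0.05,0.0087,0,0,0,0,1,0.05,0.0087,0,0,0,0,1,0.05,0.0087,0,0,0,0,1,0.05,0.0087,0,0,0,0,1,0,0,0,0,0,0,1,0,0,0,0,0,0]

```text
clock: 7.38
tcp_pos: [0.4972, 0.041, 0.2577]
orientation: [-0.001, 0.686, 0.727, -0.001]
wrist_force: [-0.1, -0.6, -1.9]
finger_gap: 0.0068
```

```bash
python3 - <<'E'
from h import *
import pickle
np.set_printoptions(precision=4,suppress=True)
s=env.get_state(); print(s["clock"],s["tcp_pos"],s["wrist_force"],s["finger_gap"],s["orientation"],np.degrees(2*np.arctan2(s["orientation"][2],s["orientation"][1]))-90)
for n in ("scene","top"):
    p=cam(n); pickle.dump(p,open(n+"3.pkl","wb")); save(p,f"pics/{n}3.png")
E
```

```text
7.375 [0.4972 0.041  0.2577] [-0.0573 -0.5982 -1.8748] 0.006776734901406394 [-0.001   0.6862  0.7274 -0.0012] 3.3327720298548087
```

View pics/scene3.png

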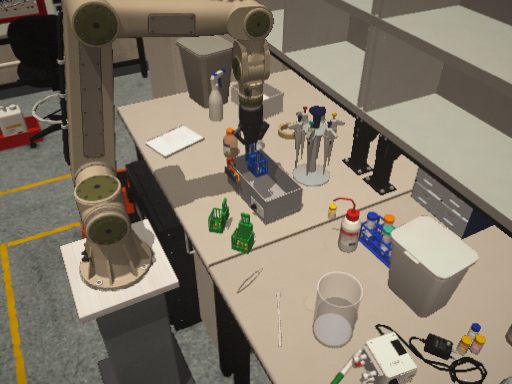

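View pics/top3.png

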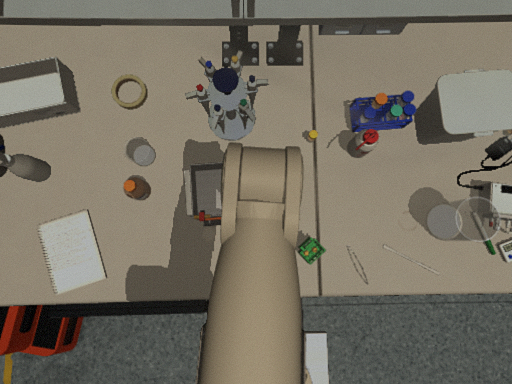

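```bash
cat > d.py <<'E'
from c import *
def go(p,f,hx,hy,hz,hyaw,bx=.569,by=.080,byaw=3.3,roi=(215,305,145,225),k=8):
    u0,u1,v0,v1=roi
    im=cv2.resize(cv2.cvtColor(p["img"],cv2.COLOR_RGB2BGR)[v0:v1,u0:u1],None,fx=k,fy=k,interpolation=cv2.INTER_CUBIC)
    bathwire(p,bx,by,np.radians(byaw),u0,v0,k,im)
    for q in sil(p,HB,hx,hy,hz,np.radians(hyaw)): cv2.polylines(im,[np.round((q+.5-[u0,v0])*k).astype(int)],True,(255,255,0),1,cv2.LINE_AA)
    cv2.imwrite(f,im)
E
python3 - <<'E'
from d import *
p=pickle.load(open("scene3.pkl","rb"))
y=np.radians(3.33); go(p,"pics/s3.png",.4972+.027*np.cos(y),.041+.027*np.sin(y),.2577-.0996,3.33)
roi=(240,280,140,180)
r=fit([(p,roi)],[.524,.0426,y,.158],fitz=True); print(r.x,r.fun)
r=fit([(p,roi)],[.524,.0426,y,.158],z=.158); print(r.x,r.fun)
W=cloud(p); m=(W[:,2]>.105)&(W[:,2]<.115)&(abs(W[:,0]-.497)<.02)&(W[:,1]<.02)&(W[:,1]>-.055)
c,s,n=line(W[m]); print("depth",-np.degrees(np.arctan(c[0])),np.polyval(c,.04),s,n)
E
```

```text
[0.525  0.0469 0.0974 0.1542] 65.05098039215687
[0.5227 0.0427 0.079 ] 65.75294117647059
depth 3.0276325614836774 0.4949204552493712 0.0018932526761691144 28
```

View pics/s3.png

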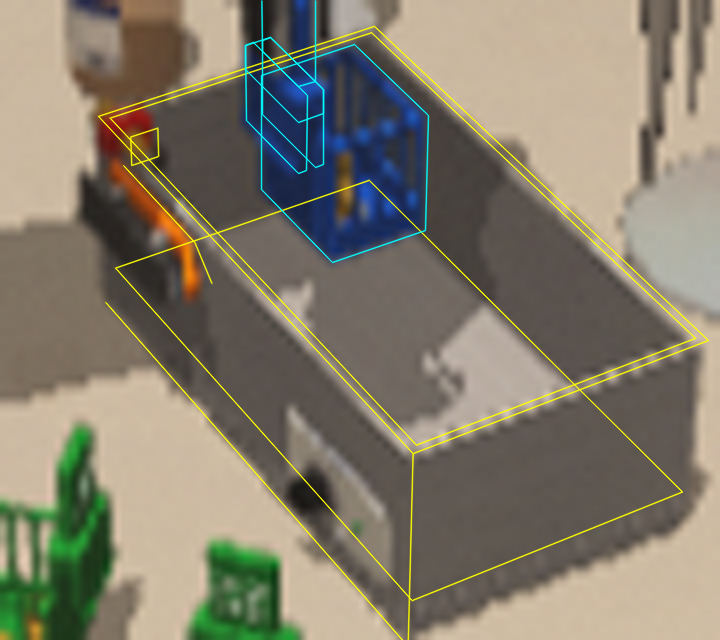

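```bash
python3 - <<'E'
from d import *
p=pickle.load(open("scene3.pkl","rb"))
Rm,t=pose(.569,.08,0,np.radians(3.3))
g=p["img"].astype(np.float32).mean(2)
offs=np.arange(-12,13,1.)  # mm in bath x from rim centre, at z=110
ys=np.arange(-130,5,3.)
A=[]
for lo,hi in ((-130,-100),(-100,-70),(-70,-40),(-40,-10),(-10,10)):
    acc=[]
    for y in np.arange(lo,hi,2.):
        X=np.stack([-73+offs,np.full_like(offs,y),np.full_like(offs,110.)],1)/1000@Rm.T+t
        q=proj(p,X).astype(np.float32); acc.append(cv2.remap(g,q[None,:,0],q[None,:,1],cv2.INTER_LINEAR)[0])
    print(lo,hi,np.round(np.mean(acc,0)).astype(int))
p=pickle.load(open("top0.pkl","rb")); g=p["img"].astype(np.float32).mean(2)
for lo,hi in ((-130,-100),(-100,-70),(-70,-40),(-40,-10),(-10,10)):
    acc=[]
    for y in np.arange(lo,hi,2.):
        X=np.stack([-73+offs,np.full_like(offs,y),np.full_like(offs,110.)],1)/1000@Rm.T+t
        q=proj(p,X).astype(np.float32); acc.append(cv2.remap(g,q[None,:,0],q[None,:,1],cv2.INTER_LINEAR)[0])
    print("top",lo,hi,np.round(np.mean(acc,0)).astype(int))
E
```

```text
-130 -100 [ 84  84  84  86  92 105 122 137 150 155 152 145 135 128 124 122 120 120
 119 119 119 120 121 122 122]
-100 -70 [ 83  83  84  87  93 101 111 121 129 134 133 129 122 116 111 108 107 107
 107 107 106 106 106 105 105]
-70 -40 [ 83  83  83  83  88  97 112 127 140 147 149 145 138 130 123 119 115 112
 110 108 107 106 105 105 105]
-40 -10 [ 83  83  83  85  93 107 123 139 151 158 159 155 150 147 148 150 151 150
 147 144 140 136 133 131 128]
-10 10 [ 84  85  87  91  98 106 115 122 127 128 125 121 116 112 110 108 107 106
 106 105 105 105 105 104 104]
top -130 -100 [137 133 127 116 106  98  95  93  93 100 112 122 122 113 102  98  98  98
  98  99  99  99 100 100 101]
top -100 -70 [106 105 103  99  95  94  98  98  97 101 110 120 120 113 105 102 101 101
 101 101 101 101 100 100 101]
top -70 -40 [104  97  97  97  94  91  95  98  97  98 107 117 119 111 102  98  98  99
  99  99  99  99  99  99  98]
top -40 -10 [137 130 118 101  83  69  62  66  78  93 110 121 123 113 102  98  98  99
  99  98  98  97  97  97  97]
top -10 10 [137 129 116 102  84  68  60  70  83  98 116 133 130 111  96  94  96  98
  99  99  98  98  97  96  96]
```

Call:
move_arm:
  deltas: [1,0,0,0.03,0,0,0,1,0,0,0.03,0,0,0,1,0,0,0.024,0,0,0,1,0,0,0,0,0,0]

```text
clock: 7.98
tcp_pos: [0.4964, 0.0398, 0.1734]
orientation: [-0.002, 0.687, 0.726, -0.002]
wrist_force: [0.4, -0.5, -1.8]
finger_gap: 0.0071
```

```bash
python3 - <<'E'
from d import *
s=env.get_state(); o=s["orientation"]; ya=np.degrees(2*np.arctan2(o[2],o[1]))-90; x,y,z=s["tcp_pos"]
print(s["clock"],s["tcp_pos"],s["wrist_force"],o,ya)
p=cam("scene"); a=np.radians(ya)
go(p,"pics/s4.png",x+.027*np.cos(a),y+.027*np.sin(a),z-.0996,ya,roi=(225,295,145,215),k=8)
E
```

```text
7.975 [0.4964 0.0398 0.1734] [ 0.3836 -0.5274 -1.7889] [-0.0017  0.6874  0.7263 -0.0015] 3.1486958158934186
```

View pics/s4.png

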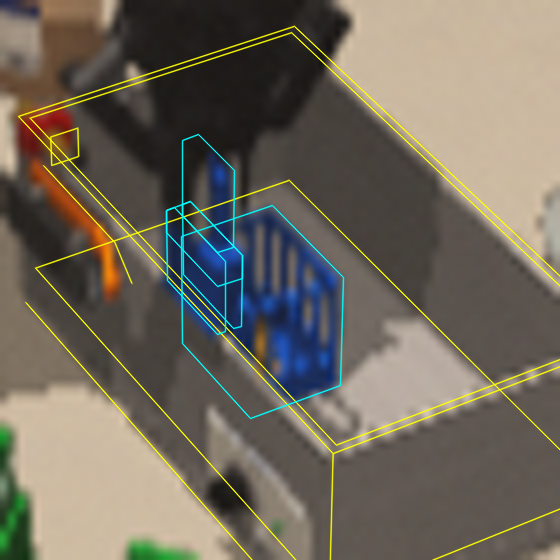

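Call:
move_arm:
  deltas: [1,0,0,0.006,0,0,0,1,0,0,0.006,0,0,0,1,0,0,0.004,0,0,0,1,0,0,0,0,0,0]

```text
clock: 8.52
tcp_pos: [0.4979, 0.0411, 0.159]
orientation: [-0.0, 0.687, 0.727, -0.0]
wrist_force: [-0.8, -0.3, -1.5]
finger_gap: 0.0069
```

```bash
python3 - <<'E'
from d import *
s=env.get_state(); o=s["orientation"]; ya=np.degrees(2*np.arctan2(o[2],o[1]))-90; x,y,z=s["tcp_pos"]
print(s["clock"],s["tcp_pos"],s["wrist_force"],s["ft_torque"],o,ya)
p=cam("scene"); a=np.radians(ya)
cv2.imwrite("pics/s5.png",cv2.resize(cv2.cvtColor(p["img"],cv2.COLOR_RGB2BGR)[160:205,235:285],None,fx=12,fy=12,interpolation=cv2.INTER_CUBIC))
E
```

```text
8.525 [0.4979 0.0411 0.159 ] [-0.7584 -0.2831 -1.4936] [-0.0155  0.0054  0.0371] [-0.0002  0.6865  0.7271 -0.0002] 3.2926101614072962
```

View pics/s5.png

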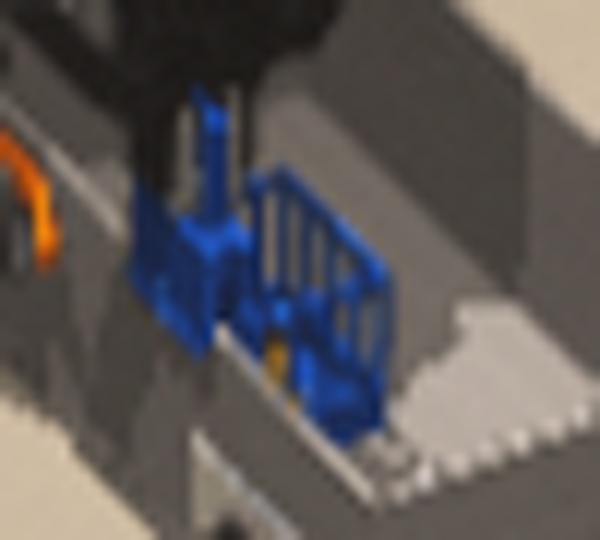

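Call:
move_arm:
  deltas: [1,0,0,0.006,0,0,0,1,0,0,0.006,0,0,0,1,0,0,0.004,0,0,0,1,0,0,0,0,0,0]

```text
clock: 9.07
tcp_pos: [0.4978, 0.041, 0.1428]
orientation: [-0.0, 0.687, 0.727, -0.0]
wrist_force: [-0.2, -0.2, -1.1]
finger_gap: 0.0069
```

Call:
move_arm:
  deltas: [1,0,0,0.002,0,0,0,1,0,0,0,0,0,0]

```text
clock: 9.32
tcp_pos: [0.4981, 0.041, 0.1412]
orientation: [0.0, 0.687, 0.727, -0.0]
wrist_force: [-0.2, -0.3, -2.4]
finger_gap: 0.0063
```

Call:
move_arm:
  deltas: [1,0,0,0.0015,0,0,0,1,0,0,0,0,0,0]

```text
clock: 9.57
tcp_pos: [0.498, 0.041, 0.1397]
orientation: [0.0, 0.687, 0.727, -0.0]
wrist_force: [0.8, -0.9, -1.6]
finger_gap: 0.0067
```

Call:
move_arm:
  deltas: [1,0,0,0.001,0,0,0,1,0,0,0,0,0,0]

```text
clock: 9.82
tcp_pos: [0.4981, 0.041, 0.1387]
orientation: [0.0, 0.687, 0.727, -0.0]
wrist_force: [-0.2, -0.3, -1.2]
finger_gap: 0.007
```

Call:
move_arm:
  deltas: [1,0,0,0.001,0,0,0,1,0,0,0,0,0,0]

```text
clock: 10.07
tcp_pos: [0.4981, 0.041, 0.1377]
orientation: [0.0, 0.687, 0.727, -0.0]
wrist_force: [0.1, 0.1, -1.7]
finger_gap: 0.0069
```

Call:
move_arm:
  deltas: [1,0,0,0.001,0,0,0,1,0,0,0,0,0,0]

```text
clock: 10.32
tcp_pos: [0.4982, 0.041, 0.1377]
orientation: [0.0, 0.687, 0.727, 0.0]
wrist_force: [-2.0, -0.2, 4.9]
finger_gap: 0.0069
```

Call:
move_arm:
  deltas: [1,0,0,0.0005,0,0,0,1,0,0,0,0,0,0]

```text
clock: 10.58
tcp_pos: [0.4982, 0.041, 0.1377]
orientation: [0.0, 0.687, 0.727, 0.0]
wrist_force: [-3.3, 0.7, 9.3]
finger_gap: 0.0072
```

Call:
move_arm:
  deltas: [1,0,0,-0.0004,0,0,0,1,0,0,0,0,0,0]

```text
clock: 10.82
tcp_pos: [0.4982, 0.041, 0.1377]
orientation: [0.0, 0.687, 0.727, 0.0]
wrist_force: [-2.4, -0.0, 7.1]
finger_gap: 0.0071
```

Call:
move_arm:
  deltas: [1,0,0.0007,0,0,0,0,1,0,0,0,0,0,0]

```text
clock: 11.08
tcp_pos: [0.4983, 0.041, 0.1377]
orientation: [-0.0, 0.687, 0.727, -0.0]
wrist_force: [-5.0, 0.4, 8.8]
finger_gap: 0.0068
```

```bash
python3 - <<'E'
from d import *
s=env.get_state(); o=s["orientation"]; ya=np.degrees(2*np.arctan2(o[2],o[1]))-90; x,y,z=s["tcp_pos"]
print(s["clock"],s["tcp_pos"],s["wrist_force"],s["ft_torque"],o,ya)
p=cam("scene"); a=np.radians(ya)
cv2.imwrite("pics/s6.png",cv2.resize(cv2.cvtColor(p["img"],cv2.COLOR_RGB2BGR)[155:205,225:285],None,fx=12,fy=12,interpolation=cv2.INTER_CUBIC))
E
```

```text
11.075 [0.4983 0.041  0.1377] [-4.9864  0.3631  8.7929] [-0.0679  1.0532  0.0249] [-0.      0.6865  0.7271 -0.0003] 3.286115054497202
```

View pics/s6.png

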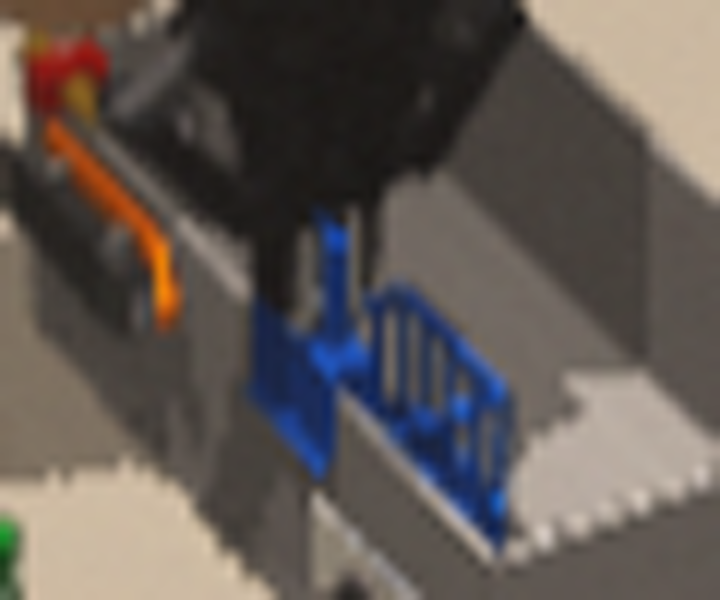

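Call:
move_arm:
  deltas: [1,0.005,0,-0.0003,0,0,0,1,0.005,0,0,0,0,0,1,0.005,0,0,0,0,0,1,0.005,0,0,0,0,0]
  squeeze: 110

```text
clock: 11.62
tcp_pos: [0.4976, 0.0596, 0.1377]
orientation: [0.001, 0.687, 0.727, -0.001]
wrist_force: [-2.1, -5.5, 5.9]
finger_gap: 0.0065
```

Call:
move_arm:
  deltas: [1,0,0,0,0,0,0]

```text
clock: 11.75
tcp_pos: [0.4975, 0.0602, 0.1377]
orientation: [0.001, 0.687, 0.727, -0.001]
wrist_force: [-2.7, -4.2, 5.8]
finger_gap: 0.0067
```

Call:
move_arm:
  deltas: [1,0.004,0,0,0,0,0,1,0.004,0,0,0,0,0,1,0.004,0,0,0,0,0,1,0.004,0,0,0,0,0]

```text
clock: 12.25
tcp_pos: [0.4966, 0.0755, 0.1377]
orientation: [0.001, 0.687, 0.727, -0.001]
wrist_force: [-3.2, -5.8, 7.0]
finger_gap: 0.0065
```

Call:
move_arm:
  deltas: [1,0.004,0,0,0,0,0,1,0.004,0,0,0,0,0,1,0.004,0,0,0,0,0,1,0.0,0,0,0,0,0]

```text
clock: 12.75
tcp_pos: [0.4959, 0.088, 0.1377]
orientation: [0.001, 0.687, 0.727, -0.001]
wrist_force: [-3.0, -4.2, 5.6]
finger_gap: 0.0067
```

Call:
move_arm:
  deltas: [1,0.004,0,0,0,0,0,1,0.004,0,0,0,0,0,1,0.0,0,0,0,0,0]

```text
clock: 13.12
tcp_pos: [0.4956, 0.094, 0.1378]
orientation: [0.003, 0.687, 0.727, -0.003]
wrist_force: [-3.0, -11.2, 6.0]
finger_gap: 0.0066
```

```bash
python3 - <<'E'
from d import *
s=env.get_state(); o=s["orientation"]; ya=np.degrees(2*np.arctan2(o[2],o[1]))-90; x,y,z=s["tcp_pos"]
print(s["clock"],s["tcp_pos"],s["wrist_force"],s["ft_torque"],o,ya)
p=cam("scene"); a=np.radians(ya)
cv2.imwrite("pics/s7.png",cv2.resize(cv2.cvtColor(p["img"],cv2.COLOR_RGB2BGR)[150:200,220:280],None,fx=12,fy=12,interpolation=cv2.INTER_CUBIC))
E
```

```text
13.125 [0.4956 0.094  0.1378] [ -3.0419 -11.1708   5.9907] [-2.3929  0.7474  0.0309] [ 0.0026  0.6871  0.7265 -0.0026] 3.192814192939565
```

View pics/s7.png

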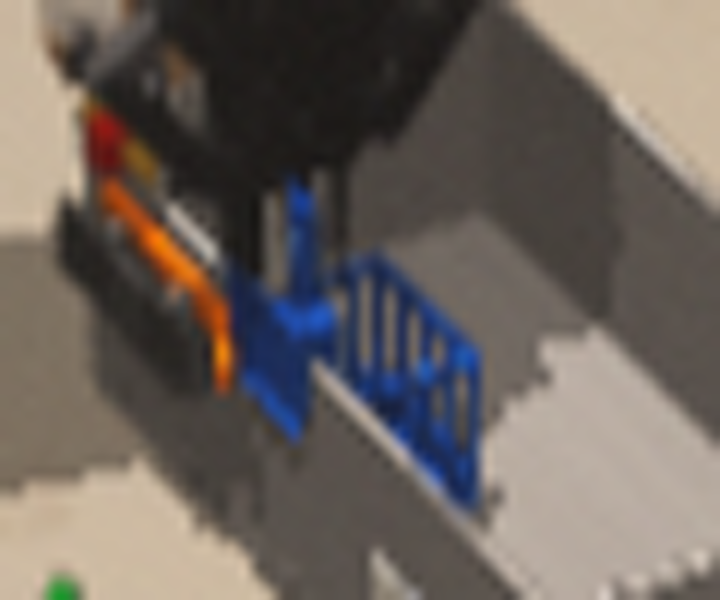

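Call:
move_arm:
  deltas: [1,0.003,0,0.0002,0,0,0,1,0.003,0,0,0,0,0,1,0,0,0,0,0,0]

```text
clock: 13.55
tcp_pos: [0.4952, 0.0997, 0.1378]
orientation: [0.003, 0.687, 0.726, -0.003]
wrist_force: [-3.5, -11.8, 8.6]
finger_gap: 0.0066
```

Call:
move_arm:
  deltas: [1,0.003,0,0,0,0,0,1,0.003,0,0,0,0,0,1,0,0,0,0,0,0]

```text
clock: 13.92
tcp_pos: [0.4949, 0.1058, 0.1378]
orientation: [0.003, 0.687, 0.726, -0.003]
wrist_force: [-3.3, -12.5, 7.9]
finger_gap: 0.0065
```

```bash
python3 - <<'E'
from d import *
for f,roi in (("top0",(190,220,205,225)),("scene1",(222,240,152,172)),("scene3",(222,240,152,172))):
    p=pickle.load(open(f+".pkl","rb")); u0,u1,v0,v1=roi
    i=p["img"][v0:v1,u0:u1]; h=cv2.cvtColor(i,cv2.COLOR_RGB2HSV)
    m=(h[...,0]>17)&(h[...,0]<32)&(h[...,1]>110)
    vv,uu=np.where(m); P=ray(p,np.c_[uu+u0,vv+v0],.1175)
    B=(P-[.569,.08,0])@pose(0,0,0,np.radians(3.3))[0]
    o=np.argsort(B[:,1]); print(f,np.c_[uu+u0,vv+v0,B[:,:2]*1000][o].round(1).tolist())
E
python3 - <<'E'
import cv2,pickle
a=[]
for f,(u0,u1,v0,v1) in (("top0",(190,230,200,230)),("scene1",(220,260,148,178))):
    p=pickle.load(open(f+".pkl","rb")); a.append(cv2.resize(cv2.cvtColor(p["img"],cv2.COLOR_RGB2BGR)[v0:v1,u0:u1],(400,300),interpolation=cv2.INTER_NEAREST))
cv2.imwrite("pics/stop.png",cv2.hconcat(a))
E
```

```text
top0 [[209.0, 215.0, -72.3, 92.1], [209.0, 216.0, -75.0, 92.3], [209.0, 217.0, -77.8, 92.5], [208.0, 214.0, -69.4, 94.7], [208.0, 215.0, -72.1, 94.8], [208.0, 216.0, -74.8, 95.0], [208.0, 217.0, -77.5, 95.2], [207.0, 215.0, -71.9, 97.5], [207.0, 216.0, -74.6, 97.7], [207.0, 217.0, -77.3, 97.9], [206.0, 215.0, -71.7, 100.2], [206.0, 216.0, -74.4, 100.4], [206.0, 217.0, -77.1, 100.6], [205.0, 215.0, -71.5, 102.9], [205.0, 216.0, -74.2, 103.1], [205.0, 217.0, -76.9, 103.2], [198.0, 215.0, -70.1, 121.7], [198.0, 216.0, -72.8, 121.9], [198.0, 217.0, -75.5, 122.1], [198.0, 218.0, -78.2, 122.2], [197.0, 215.0, -69.8, 124.4], [197.0, 216.0, -72.5, 124.6], [197.0, 217.0, -75.2, 124.7], [197.0, 218.0, -77.9, 124.9], [196.0, 215.0, -69.6, 127.1], [196.0, 216.0, -72.3, 127.3], [196.0, 217.0, -75.0, 127.4], [196.0, 218.0, -77.7, 127.6], [195.0, 215.0, -69.4, 129.8], [195.0, 216.0, -72.1, 129.9], [195.0, 217.0, -74.8, 130.1], [195.0, 218.0, -77.5, 130.3], [194.0, 216.0, -71.9, 132.6], [194.0, 217.0, -74.6, 132.8], [194.0, 218.0, -77.3, 132.9]]
scene1 [[232.0, 165.0, -80.9, 87.5], [232.0, 164.0, -77.9, 93.0], [232.0, 163.0, -75.0, 98.4], [231.0, 163.0, -78.2, 100.3], [232.0, 162.0, -72.0, 104.0], [231.0, 162.0, -75.2, 105.8], [228.0, 158.0, -72.8, 133.7], [227.0, 158.0, -76.0, 135.6]]
scene3 [[232.0, 164.0, -77.9, 93.0], [232.0, 163.0, -75.0, 98.4], [231.0, 163.0, -78.2, 100.3], [231.0, 162.0, -75.2, 105.8], [228.0, 158.0, -72.8, 133.7]]
```

View pics/stop.png

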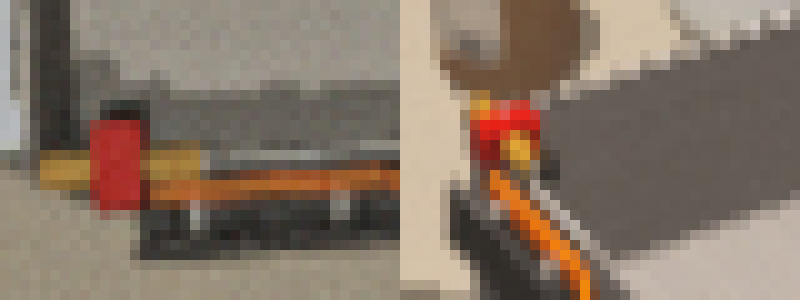

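Call:
move_arm:
  deltas: [1,0.003,0,0,0,0,0,1,0.003,0,0,0,0,0,1,0.003,0,0,0,0,0,1,0.003,0,0,0,0,0,1,0,0,0,0,0,0]

```text
clock: 14.55
tcp_pos: [0.4942, 0.1178, 0.1378]
orientation: [0.003, 0.687, 0.727, -0.003]
wrist_force: [-3.3, -11.6, 8.8]
finger_gap: 0.0068
```

Call:
move_arm:
  deltas: [1,0.003,0,0,0,0,0,1,0.003,0,0,0,0,0,1,0.003,0,0,0,0,0,1,0,0,0,0,0,0]

```text
clock: 15.05
tcp_pos: [0.4936, 0.1267, 0.1378]
orientation: [0.003, 0.687, 0.727, -0.003]
wrist_force: [-3.0, -11.3, 8.6]
finger_gap: 0.0067
```

```bash
python3 - <<'E'
from d import *
s=env.get_state(); o=s["orientation"]; ya=np.degrees(2*np.arctan2(o[2],o[1]))-90; x,y,z=s["tcp_pos"]
print(s["clock"],s["tcp_pos"],s["wrist_force"],s["ft_torque"],o,ya)
p=cam("scene"); a=np.radians(ya)
cv2.imwrite("pics/s8.png",cv2.resize(cv2.cvtColor(p["img"],cv2.COLOR_RGB2BGR)[145:195,215:275],None,fx=12,fy=12,interpolation=cv2.INTER_CUBIC))
E
```

```text
15.05 [0.4936 0.1267 0.1378] [ -2.9981 -11.3282   8.6187] [-2.5818  0.7876  0.12  ] [ 0.0027  0.6871  0.7265 -0.0026] 3.1947341270986414
```

View pics/s8.png

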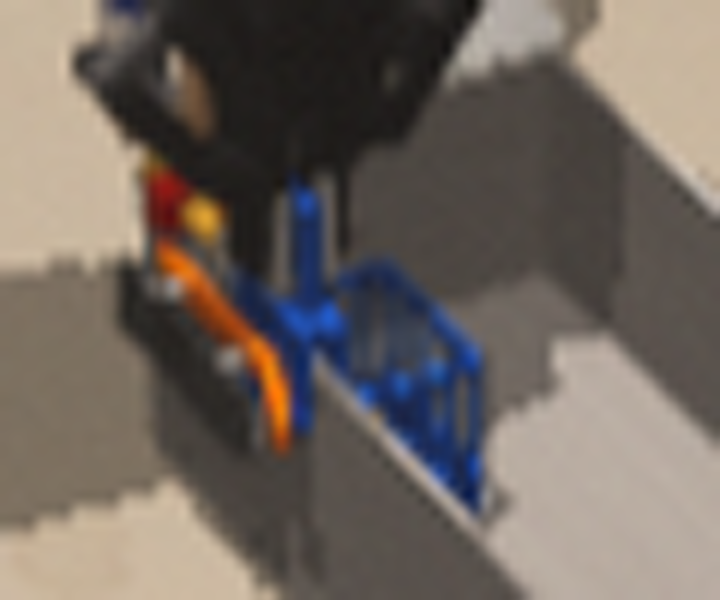

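Call:
move_arm:
  deltas: [1,0.002,0,0,0,0,0,1,0.002,0,0,0,0,0,1,0.002,0,0,0,0,0,1,0,0,0,0,0,0]

```text
clock: 15.6
tcp_pos: [0.4933, 0.1326, 0.1378]
orientation: [0.003, 0.687, 0.727, -0.003]
wrist_force: [-2.4, -12.2, 8.8]
finger_gap: 0.0063
```

Call:
move_arm:
  deltas: [1,0.001,0,0,0,0,0,1,0.001,0,0,0,0,0,1,0,0,0,0,0,0]

```text
clock: 15.98
tcp_pos: [0.4932, 0.1344, 0.1378]
orientation: [0.003, 0.687, 0.726, -0.003]
wrist_force: [-3.7, -12.7, 8.2]
finger_gap: 0.007
```

Call:
move_arm:
  deltas: [1,0.001,0,0,0,0,0,1,0.001,0,0,0,0,0,1,0,0,0,0,0,0]

```text
clock: 16.35
tcp_pos: [0.4931, 0.1364, 0.1378]
orientation: [0.003, 0.687, 0.726, -0.003]
wrist_force: [-2.1, -12.1, 9.5]
finger_gap: 0.0066
```

Call:
move_arm:
  deltas: [1,0.001,0,0,0,0,0,1,0,0,0,0,0,0]

```text
clock: 16.6
tcp_pos: [0.493, 0.1374, 0.1378]
orientation: [0.003, 0.687, 0.726, -0.003]
wrist_force: [-3.9, -13.6, 8.6]
finger_gap: 0.0066
```

Call:
move_arm:
  deltas: [1,0.001,0,0,0,0,0,1,0,0,0,0,0,0]

```text
clock: 16.85
tcp_pos: [0.493, 0.1383, 0.1378]
orientation: [0.003, 0.687, 0.726, -0.003]
wrist_force: [-3.5, -13.4, 9.6]
finger_gap: 0.0063
```

Call:
move_arm:
  deltas: [1,0.001,0,0,0,0,0,1,0,0,0,0,0,0]

```text
clock: 17.1
tcp_pos: [0.4929, 0.1393, 0.1378]
orientation: [0.003, 0.687, 0.726, -0.003]
wrist_force: [-3.2, -12.7, 9.8]
finger_gap: 0.0066
```

Call:
move_arm:
  deltas: [1,0.001,0,0,0,0,0,1,0,0,0,0,0,0]

```text
clock: 17.35
tcp_pos: [0.4928, 0.1403, 0.1378]
orientation: [0.003, 0.687, 0.726, -0.003]
wrist_force: [-3.9, -13.2, 8.6]
finger_gap: 0.0067
```

Call:
move_arm:
  deltas: [1,0.001,0,0,0,0,0,1,0,0,0,0,0,0]

```text
clock: 17.6
tcp_pos: [0.4928, 0.1412, 0.1378]
orientation: [0.003, 0.687, 0.726, -0.003]
wrist_force: [-3.1, -13.0, 9.1]
finger_gap: 0.0067
```

Call:
move_arm:
  deltas: [1,0.0007,0,0,0,0,0,1,0,0,0,0,0,0]

```text
clock: 17.85
tcp_pos: [0.4928, 0.1418, 0.1378]
orientation: [0.003, 0.687, 0.726, -0.003]
wrist_force: [-4.1, -14.5, 10.3]
finger_gap: 0.0062
```

Call:
move_arm:
  deltas: [1,0.0006,0,0,0,0,0,1,0,0,0,0,0,0]

```text
clock: 18.1
tcp_pos: [0.4927, 0.1423, 0.1378]
orientation: [0.003, 0.687, 0.726, -0.003]
wrist_force: [-3.4, -14.3, 9.2]
finger_gap: 0.0068
```

Call:
move_arm:
  deltas: [1,0.0006,0,0,0,0,0,1,0,0,0,0,0,0]

```text
clock: 18.35
tcp_pos: [0.4927, 0.1429, 0.1378]
orientation: [0.003, 0.687, 0.726, -0.003]
wrist_force: [-3.0, -14.5, 9.3]
finger_gap: 0.0066
```

Call:
move_arm:
  deltas: [1,0.0006,0,0,0,0,0,1,0,0,0,0,0,0]

```text
clock: 18.6
tcp_pos: [0.4927, 0.1434, 0.1378]
orientation: [0.003, 0.687, 0.726, -0.003]
wrist_force: [-3.5, -14.8, 9.4]
finger_gap: 0.0066
```

Call:
move_arm:
  deltas: [1,0.0005,0,0,0,0,0,1,0,0,0,0,0,0]

```text
clock: 18.85
tcp_pos: [0.4926, 0.1438, 0.1378]
orientation: [0.003, 0.687, 0.726, -0.003]
wrist_force: [-3.3, -14.7, 9.8]
finger_gap: 0.0067
```

Call:
move_arm:
  deltas: [1,0.0005,0,0,0,0,0,1,0,0,0,0,0,0]

```text
clock: 19.1
tcp_pos: [0.4926, 0.1443, 0.1378]
orientation: [0.003, 0.687, 0.726, -0.003]
wrist_force: [-4.1, -15.3, 9.7]
finger_gap: 0.0064
```

Call:
move_arm:
  deltas: [1,0.0005,0,0,0,0,0,1,0,0,0,0,0,0]

```text
clock: 19.35
tcp_pos: [0.4926, 0.1444, 0.1379]
orientation: [0.004, 0.687, 0.726, -0.003]
wrist_force: [-3.5, -16.5, 9.9]
finger_gap: 0.0068
```

Call:
move_arm:
  deltas: [1,0.0004,0,0,0,0,0,1,0,0,0,0,0,0]

```text
clock: 19.6
tcp_pos: [0.4926, 0.1445, 0.1379]
orientation: [0.004, 0.688, 0.726, -0.004]
wrist_force: [-3.8, -17.6, 10.1]
finger_gap: 0.0067
```

```bash
python3 - <<'E'
from d import *
s=env.get_state(); o=s["orientation"]; ya=np.degrees(2*np.arctan2(o[2],o[1]))-90; x,y,z=s["tcp_pos"]
print(s["clock"],s["tcp_pos"],s["wrist_force"],s["ft_torque"],o,ya)
p=cam("scene"); a=np.radians(ya)
cv2.imwrite("pics/s9.png",cv2.resize(cv2.cvtColor(p["img"],cv2.COLOR_RGB2BGR)[140:190,210:270],None,fx=12,fy=12,interpolation=cv2.INTER_CUBIC))
E
```

```text
19.6 [0.4926 0.1445 0.1379] [ -3.8444 -17.5636  10.0954] [-3.7587  0.8029  0.2403] [ 0.004   0.6875  0.7261 -0.0038] 3.130753083793522
```

View pics/s9.png

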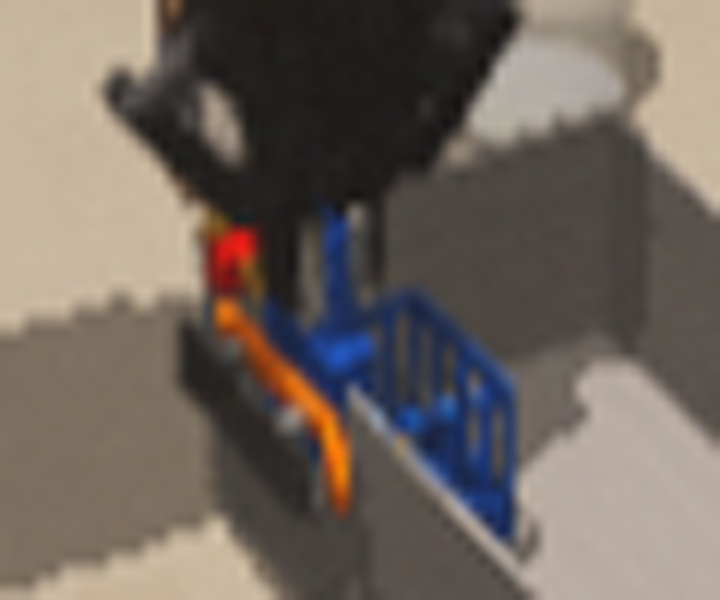

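Call:
move_arm:
  deltas: [1,-0.001,0,-0.0003,0,0,0,1,0,0,0,0,0,0]

```text
clock: 19.9
tcp_pos: [0.4926, 0.1444, 0.1379]
orientation: [0.003, 0.687, 0.726, -0.003]
wrist_force: [-3.7, -14.3, 7.5]
finger_gap: 0.0067
```

Call:
move_arm:
  deltas: [1,-0.001,0,-0.0003,0,0,0,1,0,0,0,0,0,0]

```text
clock: 20.15
tcp_pos: [0.4926, 0.1443, 0.1378]
orientation: [0.002, 0.687, 0.726, -0.002]
wrist_force: [-2.4, -10.6, 4.3]
finger_gap: 0.0071
```

Call:
move_arm:
  deltas: [1,-0.001,0,0,0,0,0,1,0,0,0,0,0,0]

```text
clock: 20.4
tcp_pos: [0.4926, 0.1441, 0.1378]
orientation: [0.002, 0.687, 0.727, -0.002]
wrist_force: [-2.7, -7.7, 5.1]
finger_gap: 0.0068
```

Call:
move_arm:
  deltas: [1,-0.001,0,0,0,0,0,1,0,0,0,0,0,0]

```text
clock: 20.65
tcp_pos: [0.4926, 0.144, 0.1378]
orientation: [0.001, 0.687, 0.727, -0.001]
wrist_force: [-2.4, -6.0, 4.5]
finger_gap: 0.0066
```

Most of the load is off. I now open gradually.

Call:
move_arm:
  deltas: [0.85,0,0,0,0,0,0,0.75,0,0,0,0,0,0,0.65,0,0,0,0,0,0,0.5,0,0,0,0,0,0,0.5,0,0,0,0,0,0]
  squeeze: 20

```text
clock: 21.28
tcp_pos: [0.4929, 0.1454, 0.1373]
orientation: [-0.0, 0.686, 0.727, 0.0]
wrist_force: [0.2, -0.6, -0.3]
finger_gap: 0.0211
```

```bash
python3 - <<'E'
from d import *
s=env.get_state(); o=s["orientation"]; ya=np.degrees(2*np.arctan2(o[2],o[1]))-90; x,y,z=s["tcp_pos"]
print(s["clock"],s["tcp_pos"],s["wrist_force"],s["ft_torque"],s["finger_gap"],o,ya)
p=cam("scene"); a=np.radians(ya)
cv2.imwrite("pics/s10.png",cv2.resize(cv2.cvtColor(p["img"],cv2.COLOR_RGB2BGR)[140:190,210:270],None,fx=12,fy=12,interpolation=cv2.INTER_CUBIC))
E
```

```text
21.275 [0.4929 0.1454 0.1373] [ 0.2391 -0.6105 -0.2528] [-0.0485  0.0315 -0.0704] 0.021071479156449878 [-0.      0.6865  0.7272  0.0001] 3.297458517548563
```

View pics/s10.png

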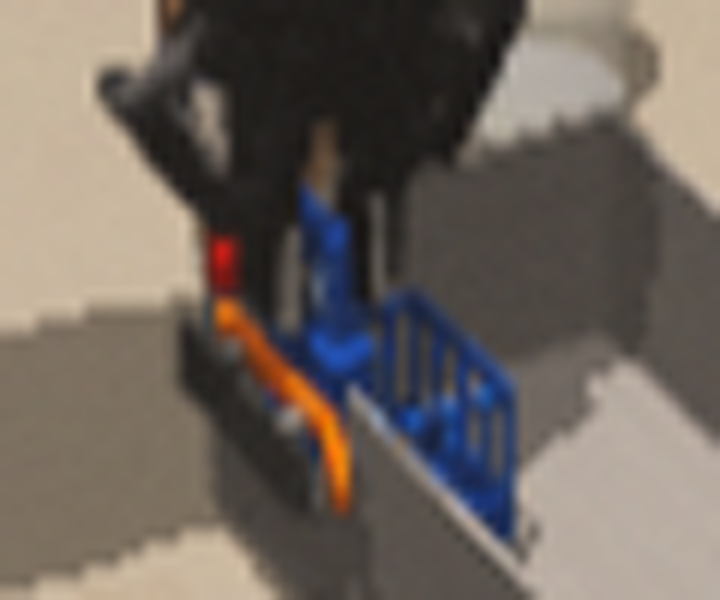

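Call:
move_arm:
  deltas: [0.5,0,0,-0.005,0,0,0,0.5,0,0,-0.01,0,0,0,0.5,0,0,-0.03,0,0,0,0.5,0,0,-0.04,0,0,0,0.5,0,0,-0.04,0,0,0,0.5,-0.05,0,-0.03,0,0,0,0.5,-0.05,0,-0.03,0,0,0,0.5,-0.05,0,0,0,0,0,0.5,-0.05,0,0,0,0,0,0.5,0,0,0,0,0,0]

```text
clock: 22.58
tcp_pos: [0.5045, -0.0575, 0.323]
orientation: [0.001, 0.688, 0.725, 0.0]
wrist_force: [0.1, 1.2, 0.1]
finger_gap: 0.0216
```

```bash
python3 - <<'E'
from d import *
s=env.get_state(); print(s["clock"],s["tcp_pos"],s["wrist_force"],s["finger_gap"])
p=cam("scene"); save(p,"pics/scene11.png")
a=np.radians(3.3)
X=np.array([.4927,.1443,.1378]); B=(X-[.569,.08,0])@pose(0,0,0,a)[0]; print(B)
go(p,"pics/s11.png",X[0]+.027*np.cos(a),X[1]+.027*np.sin(a),.038,3.3,roi=(210,270,140,190),k=12)
cv2.imwrite("pics/s11r.png",cv2.resize(cv2.cvtColor(p["img"],cv2.COLOR_RGB2BGR)[140:190,210:270],None,fx=12,fy=12,interpolation=cv2.INTER_CUBIC))
t=cam("top"); save(t,"pics/top11.png")
cv2.imwrite("pics/t11.png",cv2.resize(cv2.cvtColor(t["img"],cv2.COLOR_RGB2BGR)[180:235,185:265],None,fx=9,fy=9,interpolation=cv2.INTER_CUBIC))
E
```

```text
22.575 [ 0.5045 -0.0575  0.323 ] [0.1109 1.1509 0.0796] 0.021581758128379064
[-0.0725  0.0686  0.1378]
```

View pics/s11r.png

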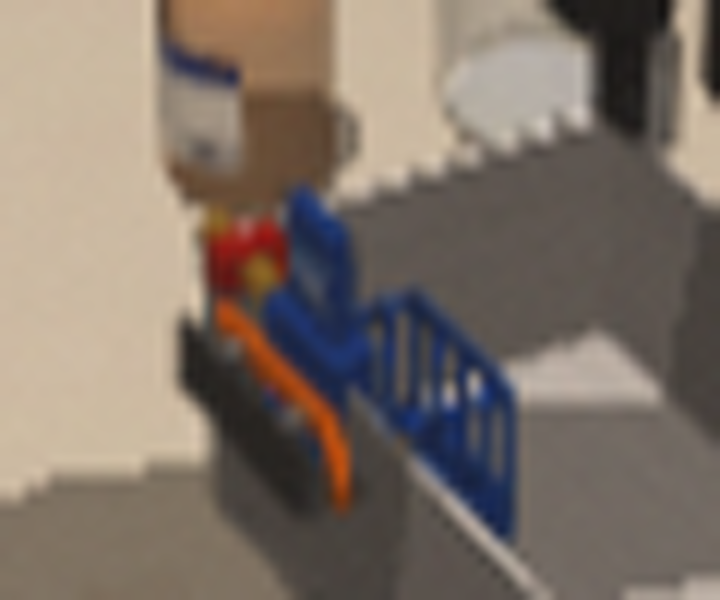

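View pics/s11.png

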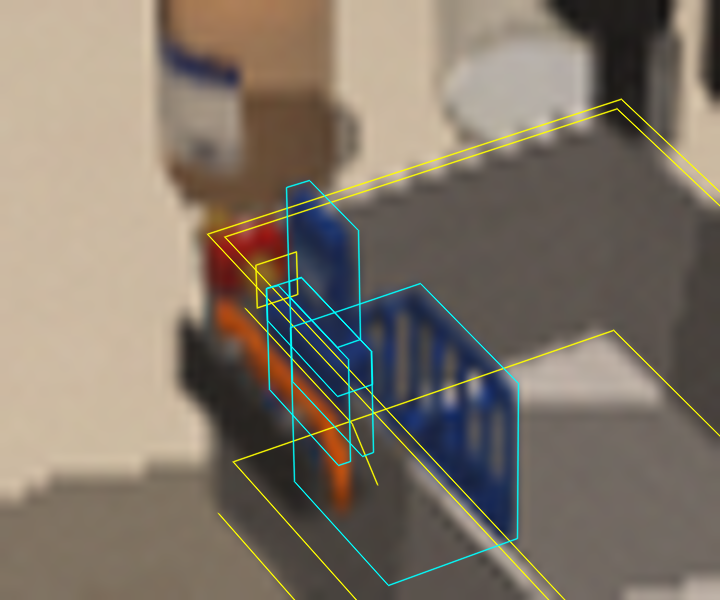

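View pics/t11.png

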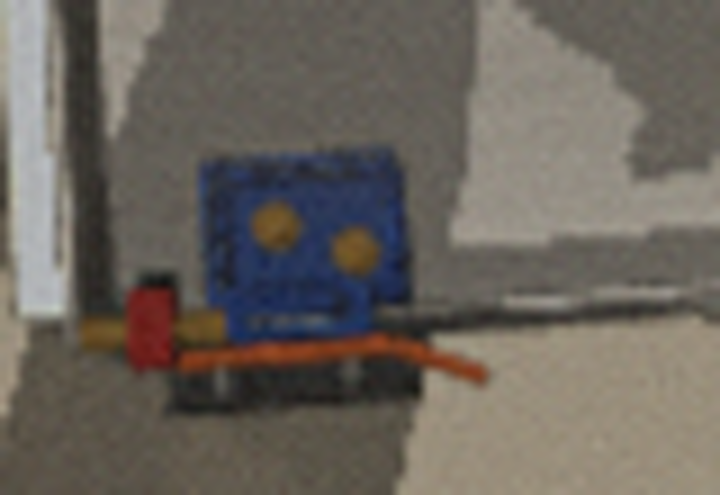

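```bash
python3 -c "
from workcell import env, order
s=env.get_state(); print(s['clock'],s['wrist_force'],abs(s['qvel']).max()); print(order.hand_in())"
```

```text
22.675 [-0.20104582  0.16420188  0.46617505] 0.034419828650567405
the job is handed in; nothing more can be done
None
```

The blue basket now hangs on the bath's near wall, under the spring bar and up against the brass screw. I handed the job in at 22.7 s of the 72 s allowed. The hand-in gave no verdict.

**Hooking:** I gripped the basket by its tab and brought the hook down on the bare rim, about 35 mm before the bath's middle. I felt it seat at TCP z = 0.1377 m. I then held it seated with about 5–10 N of downward force while sliding it under the bar, with 11–13 N of drag.

**Finding the stop:** The force rose slowly as the pin went in. Then the position stopped changing while the force climbed from 15.3 to 17.6 N. Taking off the drag, about 5 N of that was on the stop. I eased the load off before opening the fingers.

**Last checks:**
- **Position:** Both cameras show the bend against the screw with no visible gap, the lip behind the orange bar and the basket upright. By my estimate the gap is under 0.5 mm.
- **Robot:** The wrist force fell to zero after release, and the arm stood clear at hand-in.
- **Not measured directly:** I could not read the final force on the stop or how far the bar is pushed back. I judged both from the feel and the pictures.
- **Disagreements:** The two cameras differed by about 2 mm on where the rim is. The rim and basket fits in each view were off the same way, so the relative placing agreed better. One rim fit from the scene camera gave a yaw of 9.4°, and another from the top camera gave 6.9°. I dropped both for 3.3°, which matched the other measurements and the fit over the bath.
- **Other objects:** I kept the arm clear of the bottles, the beaker, the vial and the green look-alikes, and noticed no shift in the pictures. I did not measure their positions afterwards.

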